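Tighten a track-rod castle nut to the next slot and pin it

TASK

The ring spanner is already on the castle nut of the track-rod end: swing its shank clockwise (seen from above) to tighten the nut, and carry on just until the next slot of the nut lines up with the cross hole in the stud. Then lift the spanner off and lay it flat on the bench clear of the fixture, and slide the split pin through slot and hole, fully home with its eye up against the nut. Do not slacken the nut, and leave the other things on the bench where they lie.

Things in the scene. Friction and masses are not known exactly. Their poses are not given: they have to be found in the camera images.
- fixture: Grey base plate, 12 mm thick, fixed, with a dark forged steering arm clamped on it. Origin on the bench under the stud's axis, z up; plate from x -55 to +160, y -56 to +56 mm. The arm runs from its round eye (68 mm across, top 82 mm high) along the fixture's +x. The track-rod end hangs under the eye, its rod (43 mm high, 118 mm long) points 65 deg anticlockwise of +x. -x and -y sides are open.
- clamp_top (a point): Middle of the strap clamp that holds the arm on its pillar, 118 mm along the fixture's x from the stud; strap 88 mm long across the arm, bolts up to 108 mm above the bench. Keep clear of it.
- cross_hole (a point): Middle of the cross hole, on the axis of the upright threaded stud (24 mm thick, top 116 mm above the bench), 105.5 mm above the bench. The hole is 8 mm wide and 8 mm high and runs right through along the fixture's x, open at both ends; a yellow paint line on the stud's end shows its direction.
- castle_nut (a joint): Turn of the castle nut on the stud, rad: 0 at the start (run down by hand), growing as it is tightened, clockwise from above; stop at 1.35. About 0.7 N m to turn it, rising to 1.0 N m at 0.5 rad and 1.2 N m at 0.9 rad; it stays where it is left. Tight beyond 0.25 rad.
- nut_top (a point): Centre of the nut's upper end, 111 mm above the bench, turning with it. Hexagon 36 mm across flats, 82 to 100.5 mm high; above it a crown 33 mm across with six slots 8 mm wide, open at the top. Its x axis points along the slot that comes next into line: it starts 0.6 to 0.95 rad anticlockwise of the fixture's x and must end along it (over 0.08 rad off, the pin will not pass).
- ring_spanner: Bright ring spanner, loose, 0.3 to 0.4 kg, 254 mm long, fitted on the nut's oiled hexagon with about 4 deg play and droop. Origin: centre of the ring (55 mm across, 16 mm high) on its underside; x along the shank, away from the ring; z up. The shank stands 120 deg clockwise of nut_top's x, so it starts to the robot's right and swings towards the robot. It lifts off straight up, 36 mm or more.
- spanner_grip (a point): On the shank's middle line, 75 mm from the ring's centre, near the centre of mass; a place to take it from above. The shank is 16 mm wide and 8 mm high all along, this point 7 mm above the ring's underside.
- spanner_tail (a point): Middle of the eye at the shank's far end, 213.5 mm from the ring's centre, 20 mm wide. While the spanner is on the nut the shank here droops to about 75 mm above the bench, with free space below and beside it.
- split_pin: Bright split pin, loose, 18 g, lying on the bench: straight legs 5 mm thick, rounded tip, flat eye 12 mm wide, 16 mm long, 5 mm thick. Origin on the legs' middle line; x along the legs to the tip (at +30 mm); eye from -16.5 to -32.5 mm. Fully home, the eye stops against the nut's crown, the origin is at cross_hole and the pin lies level. It may enter from either end of the hole.
- pin_eye (a point): Centre of the pin's eye (x = -24.5 mm in the pin's frame), to be taken from above across its 12 mm width.
- grease_tin: Round tin of grease, 70 mm across, 42 mm high; origin at its underside's centre. Bystander.
- pliers: Combination pliers, 64 x 187 x 12 mm; origin under the middle. Bystander.
- screwdriver: Screwdriver with a black handle, 28 x 186 x 25 mm, lying near the right edge; origin under the middle. Loose bystander, to be left where it lies.

How it is judged:
By the outcome, as a careful person would: the job done as asked, in the order asked, and still so for the second after the job is handed in, with the robot touching nothing.
It also fails if it takes over 69 s, if anything falls off the work surface, if the arm or the gripper's body presses on something with over 40 N, if the wrist force passes 120 N, or if a joint passes its speed limit or range.

ROBOT

A 6-joint arm with a two-finger parallel gripper is mounted at the origin on a cart in front of the work surface, level with it; the furniture and walls round the work are solid. World frame = base frame: x ahead of the robot, y to its left, z up, the work surface at z = 0. Lengths are in m, angles in rad, forces in N, time in s.
With the tool pointing down it reaches from about 0.35 to 0.775 m from the base axis. Payload 5.5 kg.
Tool frame: the origin (TCP) lies at the very end of the fingers, on their centre line; the grasp point (between the pads) lies 19 mm behind it; z points along the fingers, y is the direction in which the jaws open and shut (so a half turn about z gives the same grasp; the last joint's range is limited). The gripper opens to 85 mm and grips with 20 to 120 N. Pads are 22 mm wide; open, the fingers measure 114 mm over their backs; the gripper's body (76 mm by 85 mm) begins 54 mm behind the grasp point. The pads swing forward as they close: fully open they stand 13 mm farther back than shut.
Start: joints at [-1.293, 0.313, 0.046, 1.304, 0, 1.431], TCP at [0.233, -0.526, 0.231] pointing down, gripper open.
Joint ranges: [-2.76, 2.76], [-0.86, 1.69], [-1.03, 1.26], [-2.2, 2.34], [-1.47, 1.5], [-3.14, 3.14]. Speed limits (rad/s): [2.57, 2.57, 3.14, 3.14, 3.14, 3.14].

INTERFACE

Orientations are given as a unit quaternion [w, x, y, z].
In Python, from workcell import get_state, imaging, env, spotter gives the robot as it stands.
- The arm moves only by the tool play_rows, never from a script. Its argument "moves" is a list of rows, each an object with "claw": the finger opening in cm, from 0 to 8.54; "delta_pos": the shift along the tool's x, y, z in cm, a list of three; "twist": the turn about the tool's z in degrees. A call has 1 to 12 rows; each row is the pose to reach, as a shift and turn from the pose commanded when the call began, along the tool's axes at that moment; what a row does not reach only later rows make up. A row lasts 1/8 s, in which the tool goes at most 62.5 mm and 10.7 degrees, less where a joint would pass 70% of its speed; a pose out of reach is approached as far as the arm can. A call with a gripper value outside its range is refused whole. The fingers move at their own pace and stop on an object; "force" is the grip in N (left out, the last holds). Time passes only in rows, so rows that repeat a pose let the fingers close. It gives the time, the measured TCP pose, the force and the opening at its end, in the units of the state.
- get_state(): the state, without advancing time (a new reading comes with each control period).
- imaging.read_camera(name): name is "side" or "top"; returns the picture (400x640x3 uint8, red, green, blue); there is no depth.
- imaging.camera_info(name): a dict with "fx", "fy", "cx", "cy" (pixels), "world_to_cam" (4x4, takes a point from world to camera coordinates). Camera axes: x right, y down, z forward; pixel columns grow to the right and rows downward; lengths in m; the calibration is good to about 2 mm. A picture is of the moment at which its call begins. camera_info takes no time and is no camera call.
- env.hand_in(): hands the job in, once; it reports no verdict.
Trained networks look in the newest picture that a camera, given by its name, has taken for a name from the list of things; names that differ only in an ending like _2 or _b are one class to them, and where a whole thing is asked for, a point or a joint stands for the part that bears it (a point fixed in the world has none). Each returns a list of dicts, best first, with "conf" (0 to 1); they miss things now and then, are a little off and sometimes report something else, mostly with a low value. They report only what shows in the picture. A call takes as long as a camera call.
- spotter.spot_in(camera, query): "extent" ([left, top, right, bottom] in pixels, round what is visible of it).
The state is a dict: "clock": time; "joint_pos": joint angles; "qvel": joint speeds; "tau": joint torques, N m; "tcp_pos": TCP position; "orientation": TCP orientation; "wrist_force": force on the tool from outside, world axes, zero at the start; "ft_torque": the same for the moment, N m; "finger_gap": finger opening in m.
Only numpy, scipy, OpenCV 4.12 (cv2) and the standard library are available. Lean on these libraries where they do the work, as an engineer would, in place of code of your own. Each camera call takes 0.05 s, during which the arm holds its last target. There are 200 camera calls.

## Working session

There is one attempt and no reset: what is moved stays moved. The work goes in short steps, Python scripts to look and compute and a tool call to move; the robot and the scene stay as the last step left them, time stands still between calls to the robot, and variables do not carry over. Pictures are saved under pics/ and viewed, about 8 in all and at most 12, crops included, and the job is handed in when it is done.

Besides the shell and the picture viewer there is one more tool, called after "Call:" in YAML: its name, and indented under it one key for each argument. play_rows: Moves the arm, as the interface text tells. Its arguments: {"type":"object","properties":{"moves":{"type":"array"},"force":{"type":"number"}},"required":["moves"]}

```bash
mkdir -p pics; ls; cat > h.py <<'E'
import numpy as np, cv2
from workcell import get_state, imaging, env, spotter
def snap(c,n=None):
    im=np.asarray(imaging.read_camera(c))
    if n: cv2.imwrite(f'pics/{n}.png',im[:,:,::-1])
    return im
def proj(c,P):
    i=imaging.camera_info(c);T=np.array(i['world_to_cam']);p=T[:3,:3]@np.array(P,float)+T[:3,3]
    return np.array([i['fx']*p[0]/p[2]+i['cx'],i['fy']*p[1]/p[2]+i['cy']])
def ray(c,uv,z):
    i=imaging.camera_info(c);T=np.array(i['world_to_cam']);R=T[:3,:3];o=-R.T@T[:3,3]
    d=R.T@np.array([(uv[0]-i['cx'])/i['fx'],(uv[1]-i['cy'])/i['fy'],1])
    return o+d*(z-o[2])/d[2]
def tri(uv1,uv2):
    A=[];b=[]
    for c,uv in(('top',uv1),('side',uv2)):
        i=imaging.camera_info(c);T=np.array(i['world_to_cam']);R=T[:3,:3];o=-R.T@T[:3,3]
        d=R.T@np.array([(uv[0]-i['cx'])/i['fx'],(uv[1]-i['cy'])/i['fy'],1]);d/=np.linalg.norm(d)
        M=np.eye(3)-np.outer(d,d);A.append(M);b.append(M@o)
    return np.linalg.solve(sum(A),sum(b))
E
python3 - <<'E'
from h import *
np.set_printoptions(precision=4,suppress=True)
print(get_state())
for c in('top','side'):
    im=snap(c,c+'0')
    i=imaging.camera_info(c);T=np.array(i['world_to_cam']);print(c,i['fx'],i['cx'],i['cy'],-T[:3,:3].T@T[:3,3],T[2,:3])
    for q in['fixture','castle_nut','ring_spanner','spanner_tail','split_pin','pin_eye','grease_tin','pliers','screwdriver']:
        print(q,[(np.round(r['extent']).tolist(),round(r['conf'],2)) for r in spotter.spot_in(c,q)[:2]])
E
```

```text
pics
{'clock': 0.0, 'joint_pos': array([-1.2926,  0.314 ,  0.045 ,  1.3036,  0.    ,  1.4312]), 'qvel': array([ 0.0001,  0.0006,  0.0001, -0.0003, -0.0007, -0.0008]), 'tau': array([ -0.0002, -48.063 ,  29.8532,   0.0195,  -0.0001,  -0.    ]), 'tcp_pos': array([ 0.2331, -0.525 ,  0.2304]), 'orientation': array([-0.0009,  0.9783,  0.2074, -0.0001]), 'wrist_force': array([-0.4141,  0.2983, -0.1591]), 'ft_torque': array([-0.0233, -0.0426, -0.0488]), 'finger_gap': 0.08540499316077488}
top 406.57758188945354 314.1506115405758 201.36458701733167 [ 0.3733 -0.0376  1.06  ] [ 0.1769 -0.0244 -0.9839]
fixture [([262.0, 138.0, 327.0, 223.0], 0.7), ([298.0, 185.0, 397.0, 210.0], 0.68)]
castle_nut [([299.0, 192.0, 315.0, 208.0], 0.69), ([297.0, 184.0, 395.0, 210.0], 0.27)]
ring_spanner [([296.0, 184.0, 398.0, 210.0], 0.77)]
spanner_tail [([298.0, 185.0, 397.0, 210.0], 0.77)]
split_pin []
pin_eye [([213.0, 233.0, 216.0, 254.0], 0.41)]
grease_tin [([396.0, 159.0, 427.0, 192.0], 0.57)]
pliers [([262.0, 259.0, 335.0, 281.0], 0.66), ([211.0, 236.0, 215.0, 257.0], 0.19)]
screwdriver [([415.0, 206.0, 426.0, 246.0], 0.94)]
side 426.0241414453507 318.62967728947984 201.70965865918504 [0.7249 0.4073 0.9491] [-0.1884 -0.476  -0.859 ]
fixture [([249.0, 205.0, 342.0, 270.0], 0.83), ([273.0, 150.0, 327.0, 224.0], 0.74)]
castle_nut [([308.0, 206.0, 322.0, 219.0], 0.4)]
ring_spanner [([269.0, 151.0, 329.0, 227.0], 0.59)]
spanner_tail []
split_pin [([382.0, 296.0, 407.0, 311.0], 0.6), ([273.0, 149.0, 327.0, 226.0], 0.25)]
pin_eye [([383.0, 299.0, 406.0, 308.0], 0.61), ([248.0, 206.0, 346.0, 269.0], 0.26)]
grease_tin [([241.0, 136.0, 266.0, 168.0], 0.88)]
pliers [([354.0, 180.0, 404.0, 247.0], 0.61), ([247.0, 205.0, 345.0, 272.0], 0.31)]
screwdriver [([242.0, 136.0, 264.0, 166.0], 0.36)]
```

View pics/top0.png

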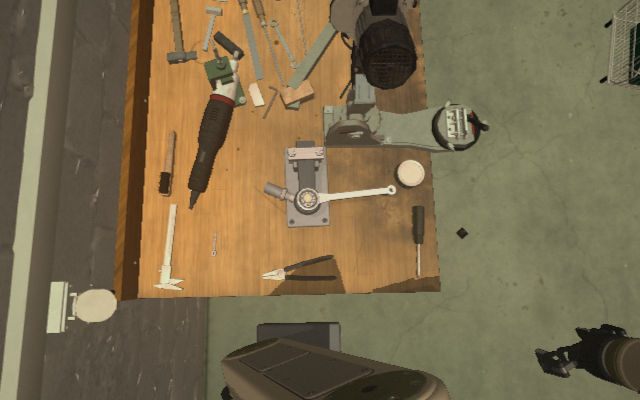

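View pics/side0.png

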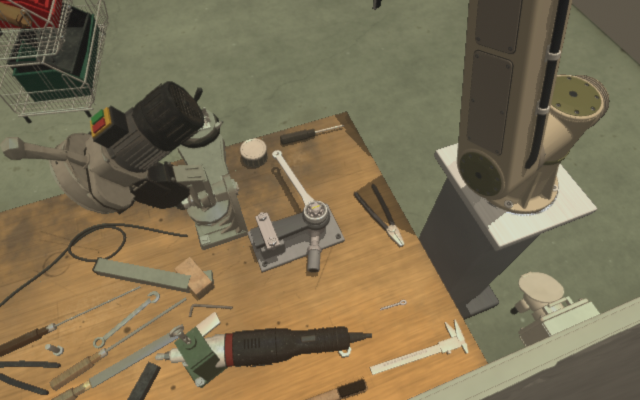

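The top view shows the nut at about (307,199), the spanner tail at (391,190) to the right, the pin at (214,245), the pliers at (300,270), the tin at (411,173) and the screwdriver at (419,240). The side view matches: nut (317,211), tail (278,155), pin (395,304). Next I'll enlarge crops of the details.

```bash
python3 - <<'E'
from h import *
np.set_printoptions(precision=4,suppress=True)
t=cv2.imread('pics/top0.png');s=cv2.imread('pics/side0.png')
def c(im,u,v,w,h,k): return cv2.resize(im[v:v+h,u:u+w],None,fx=k,fy=k,interpolation=cv2.INTER_CUBIC)
a=np.hstack([c(t,262,135,70,100,4),c(t,284,178,46,40,10)[:400,:460]])
b=np.hstack([c(s,290,180,50,50,6),c(t,200,228,28,36,8)[:,:],c(s,378,292,34,24,8)[:, :]]) if 0 else None
A=c(t,262,135,70,95,4);B=c(t,290,183,36,36,10);C=c(s,299,196,36,32,10);D=c(t,204,230,22,30,9);E=c(s,378,292,34,24,7)
cv=np.zeros((600,800,3),np.uint8)
def put(i,x,y):
    h,w=i.shape[:2];h=min(h,600-y);w=min(w,800-x);cv[y:y+h,x:x+w]=i[:h,:w]
put(B,0,0);put(C,365,0);put(c(t,262,135,70,95,2.3),0,365);put(D[:,:],170,365);put(E,375,330)
cv2.imwrite('pics/crop0.png',cv)
# nut
print('nut',tri((307,199.5),(317,210)))
print('tail',tri((391.5,190),(278,155)))
print('pin',ray('top',(214,245),.0025),ray('side',(394.5,303.5),.0025))
for n,uv in dict(tin=(411,173),scT=(419,208),scB=(419,276),fL=(262,189)).items():print(n,ray('top',uv,.02))
for uv in((286,148),(328,148),(330,226),(286,227)):print(ray('top',uv,.012))
E
```

```text
nut [ 0.5505 -0.0441  0.1   ]
tail [ 0.5782 -0.2579  0.0574]
pin [0.4535 0.197  0.0025] [0.4536 0.1947 0.0025]
tin [ 0.6321 -0.3213  0.02  ]
scT [ 0.538  -0.3363  0.02  ]
scB [ 0.3639 -0.3246  0.02  ]
fL [0.5954 0.0719 0.02  ]
[0.7083 0.0088 0.012 ]
[ 0.7066 -0.1038  0.012 ]
[ 0.4961 -0.1033  0.012 ]
[0.4956 0.0107 0.012 ]
```

View pics/crop0.png

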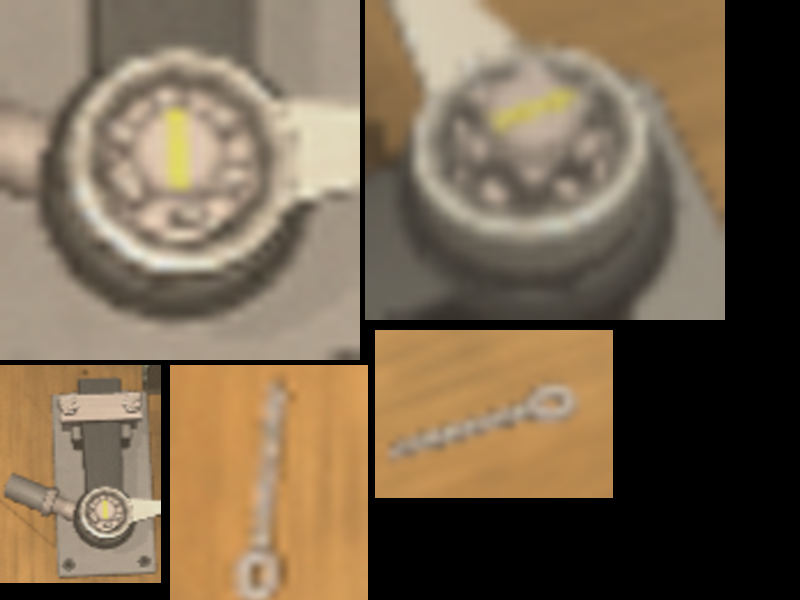

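The stud's paint line runs along world x, and the crown slots can be made out. The pin's eye is at about (213.8,253.3) with the tip at (216,232), so it already points along +x. Now the angles and the first move.

```bash
cat >> h.py <<'E'
def psi_of(q):
    w,x,y,z=q; return np.degrees(np.arctan2(2*(x*y+w*z),1-2*(y*y+z*z)))
def to(x,y,z,psi,s=None):
    "shift (cm, tool axes) and twist (deg) from present pose"
    s=s or get_state(); q=s['orientation'];p0=psi_of(q);a=np.radians(p0)
    d=(np.array([x,y,z])-s['tcp_pos'])*100
    return np.round([d[0]*np.cos(a)+d[1]*np.sin(a), d[0]*np.sin(a)-d[1]*np.cos(a), -d[2]],2), round((p0-psi+180)%360-180,1)
E
cat > crown.py <<'E'
from h import *
from scipy.ndimage import map_coordinates
def phase(im,S,zt=.111,r=(.0128,.0155),cam='top'):
    "6-fold phase (deg mod 60, world) of dark slots in crown ring at stud S; S=(x,y)"
    g=im.mean(2) if im.ndim==3 else im
    th=np.radians(np.arange(0,360,2));out=0
    for R in np.linspace(r[0],r[1],4):
        uv=np.array([proj(cam,(S[0]+R*np.cos(t),S[1]+R*np.sin(t),zt)) for t in th])
        out=out+map_coordinates(g,[uv[:,1],uv[:,0]],order=1)
    f=np.sum(-out*np.exp(-6j*th)); return np.degrees(-np.angle(f))/6%60, abs(f)/len(th), out/4
E
python3 - <<'E'
from crown import *
np.set_printoptions(precision=4,suppress=True)
S=ray('top',(307.7,198.0),.116);print('stud from top paint',S)
a,b=ray('top',(307.5,194),.116),ray('top',(308,201.7),.116);print('paint ang',np.degrees(np.arctan2(*(a-b)[1::-1])))
print('side paint',ray('side',(316.9,206.8),.116))
for z in(.075,.079):
    T=ray('top',(391.5,190),z);d=T-S;print('tail',T,np.hypot(d[0],d[1]),np.degrees(np.arctan2(d[1],d[0])))
    T=ray('side',(278,155),z);d=T-S;print('tail side',T,np.hypot(d[0],d[1]),np.degrees(np.arctan2(d[1],d[0])))
e,t=ray('top',(213.8,253.3),.0025),ray('top',(216,232),.0025);print('pin',e,t,np.degrees(np.arctan2(*(t-e)[1::-1])))
im=cv2.imread('pics/top0.png');ims=cv2.imread('pics/side0.png')
for n,c,i in(('top','top',im),('side','side',ims)):
  for dx in(-.001,0,.001):
    for dy in(-.001,0,.001):
        p=phase(i,(S[0]+dx,S[1]+dy),cam=c);print(n,dx,dy,round(p[0],1),round(p[1],1))
print(to(.5755,-.234,.15,97.4),to(.5755,-.234,.062,97.4),psi_of(get_state()['orientation']))
print('bench edge',ray('top',(300,295),0))
E
```

```text
stud from top paint [ 0.5514 -0.0459  0.116 ]
paint ang 2.6022562405569793
side paint [ 0.5507 -0.0433  0.116 ]
tail [ 0.5757 -0.2548  0.075 ] 0.21033389456759882 -83.33933871257585
tail side [ 0.5801 -0.2437  0.075 ] 0.19988140732574936 -81.73125911198197
tail [ 0.5749 -0.254   0.079 ] 0.20936335216522303 -83.53484830376497
tail side [ 0.5808 -0.2407  0.079 ] 0.19703173021133355 -81.4159637152267
pin [0.4323 0.197  0.0025] [0.4871 0.1926 0.0025] -4.636481327801968
top -0.001 -0.001 4.9 21.8
top -0.001 0 6.6 25.1
top -0.001 0.001 8.0 25.5
top 0 -0.001 4.1 14.9Traceback (most recent call last):
  File "<stdin>", line 14, in <module>
  File "crown.py", line 8, in phase
    uv=np.array([proj(cam,(S[0]+R*np.cos(t),S[1]+R*np.sin(t),zt)) for t in th])
                 ~~~~^^^^^^^^^^^^^^^^^^^^^^^^^^^^^^^^^^^^^^^^^^^^
  File "h.py", line 8, in proj
    i=imaging.camera_info(c);T=np.array(i['world_to_cam']);p=T[:3,:3]@np.array(P,float)+T[:3,3]
ValueError: time passes only in moves, steps and waits
```

```bash
sed -i 's/^def snap/_ci={}\ndef ci(c):\n    if c not in _ci: _ci[c]=imaging.camera_info(c)\n    return _ci[c]\ndef snap/; s/i=imaging.camera_info(c)/i=ci(c)/' h.py
python3 - <<'E'
from crown import *
im=cv2.imread('pics/top0.png');ims=cv2.imread('pics/side0.png')
for c,i,S in(('top',im,(.5514,-.0459)),('side',ims,(.5507,-.0433))):
  best=max((phase(i,(S[0]+dx,S[1]+dy),cam=c)[:2][::-1]+(dx,dy) for dx in np.arange(-2,3)*5e-4 for dy in np.arange(-2,3)*5e-4))
  print(c,best)
  for r in((.012,.0125),(.0135,.014),(.0155,.016)):print(r,phase(i,S,cam=c,r=r)[:2])
print(to(.5755,-.234,.15,97.4),to(.5755,-.234,.062,97.4),psi_of(get_state()['orientation']))
print('bench edge',ray('top',(300,295),0))
E
```

```text
top (np.float64(25.404702754737176), np.float64(7.367255032531287), np.float64(-0.001), np.float64(0.0005))
(0.012, 0.0125) (np.float64(9.864608526888818), np.float64(8.185904996206832))
(0.0135, 0.014) (np.float64(6.601708698469339), np.float64(12.636202502172086))
(0.0155, 0.016) (np.float64(5.215270393163954), np.float64(20.388725837844714))
side (np.float64(26.009968590617873), np.float64(39.15338191055268), np.float64(0.001), np.float64(-0.001))
(0.012, 0.0125) (np.float64(40.03854328947277), np.float64(9.556099838932399))
(0.0135, 0.014) (np.float64(39.13502676089727), np.float64(10.361646950692313))
(0.0155, 0.016) (np.float64(38.31628626713551), np.float64(15.036277802430217))
(array([ 43.11, -12.77,   8.13]), np.float64(-73.5)) (array([ 43.11, -12.77,  16.93]), np.float64(-73.5)) 23.936419901444655
bench edge [ 0.32266202 -0.02279401  0.        ]
```

Call:
play_rows:
  moves:
    - {"claw": 4, "delta_pos": [6, -1.8, 1], "twist": -10}
    - {"claw": 4, "delta_pos": [12, -3.6, 2], "twist": -20}
    - {"claw": 4, "delta_pos": [18, -5.4, 3], "twist": -30}
    - {"claw": 4, "delta_pos": [24, -7.2, 4], "twist": -40}
    - {"claw": 4, "delta_pos": [30, -9, 5], "twist": -50}
    - {"claw": 4, "delta_pos": [36, -10.7, 6], "twist": -60}
    - {"claw": 4, "delta_pos": [41, -12.2, 7], "twist": -70}
    - {"claw": 4, "delta_pos": [43.1, -12.8, 8.1], "twist": -73.5}
    - {"claw": 4, "delta_pos": [43.1, -12.8, 8.1], "twist": -73.5}
    - {"claw": 4, "delta_pos": [43.1, -12.8, 8.1], "twist": -73.5}
    - {"claw": 4, "delta_pos": [43.1, -12.8, 8.1], "twist": -73.5}

```text
clock: 2.38
tcp_pos: [0.5746, -0.2352, 0.151]
orientation: [0.0, 0.661, 0.751, -0.0]
wrist_force: [-1.1, 0.5, 0.1]
finger_gap: 0.04
```

```bash
python3 - <<'E'
from h import *
s=get_state();print(s['clock'],s['tcp_pos'],psi_of(s['orientation']),s['finger_gap'],s['wrist_force'],s['joint_pos'])
t=snap('top');i=snap('side')
def c(im,u,v,w,h,k): return cv2.resize(im[v:v+h,u:u+w],None,fx=k,fy=k,interpolation=cv2.INTER_CUBIC)
cv2.imwrite('pics/app1.png',np.hstack([c(t,290,150,130,100,3),c(i,230,100,130,100,3)])[:,:,::-1])
E
```

```text
2.375 [ 0.57455003 -0.23519798  0.15095315] 97.2776823840251 0.03996867334163236 [-1.10651244  0.53596388  0.05385262] [-5.17596650e-01  4.33039327e-01  2.31700013e-02  1.16013882e+00
 -3.53906520e-04  9.26179860e-01]
```

View pics/app1.png

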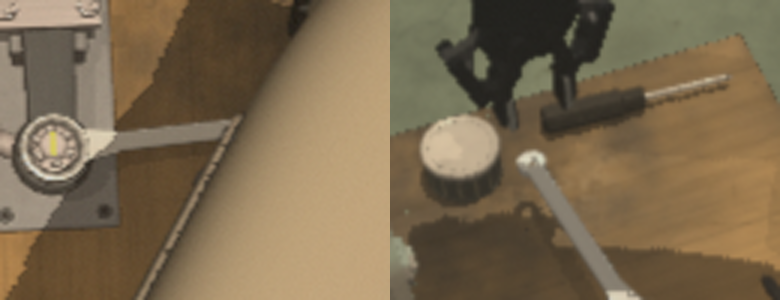

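The side view shows the open fingers above the shank near the tail, with a jaw on each side of it. The arm hides that spot from the top camera. Descending.

Call:
play_rows:
  moves:
    - {"claw": 4, "delta_pos": [0, 0, 4], "twist": 0}
    - {"claw": 4, "delta_pos": [0, 0, 7], "twist": 0}
    - {"claw": 4, "delta_pos": [0, 0, 8.7], "twist": 0}
    - {"claw": 4, "delta_pos": [0, 0, 8.7], "twist": 0}

```text
clock: 2.98
tcp_pos: [0.5743, -0.2337, 0.0624]
orientation: [-0.001, 0.66, 0.751, -0.0]
wrist_force: [-0.0, -0.5, 1.1]
finger_gap: 0.0401
```

```bash
python3 - <<'E'
from h import *
s=get_state();print(s['clock'],s['tcp_pos'],psi_of(s['orientation']),s['finger_gap'],s['wrist_force'],s['ft_torque'])
# arc plan: finger centre at radius .19 about stud; angles from shank
S=np.array([.5512,-.0455]);p0=np.radians(psi_of(s['orientation']));P0=s['tcp_pos'][:2]
ex=np.array([np.cos(p0),np.sin(p0)]);ey=np.array([np.sin(p0),-np.cos(p0)])
d=P0-S;r=np.hypot(*d);a0=np.degrees(np.arctan2(d[1],d[0]));print('r',r,'a0',a0)
for k in range(0,49,4):
    a=np.radians(a0-k);P=S+r*np.array([np.cos(a),np.sin(a)])-P0;print(k,np.round([P@ex*100,P@ey*100],2))
i=snap('side')
cv2.imwrite('pics/d.png',cv2.resize(i[100:230,230:360],None,fx=4,fy=4)[:,:,::-1])
E
```

```text
2.975 [ 0.57432215 -0.23373406  0.06238086] 97.38949980655195 0.040091630281235725 [-0.04271527 -0.47770175  1.06245522] [0.040392   0.0017711  0.06852262]
r 0.18964887740370823 a0 -82.99702718707402
0 [-0. -0.]
4 [ 0.06 -1.32]
8 [ 0.2  -2.64]
12 [ 0.44 -3.94]
16 [ 0.77 -5.22]
20 [ 1.19 -6.48]
24 [ 1.69 -7.7 ]
28 [ 2.28 -8.89]
32 [  2.95 -10.03]
36 [  3.7  -11.12]
40 [  4.52 -12.16]
44 [  5.41 -13.14]
48 [  6.37 -14.05]
```

View pics/d.png

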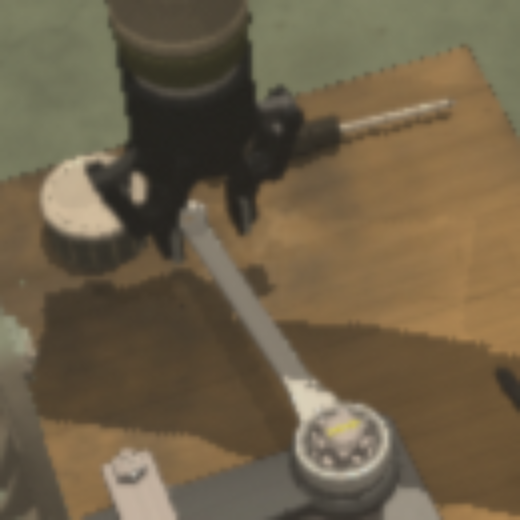

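The jaws straddle the shank just inboard of the tail eye. I'll grip lightly so the arm pose tracks the shank angle, then swing in part.

Call:
play_rows:
  moves:
    - {"claw": 1.2, "delta_pos": [0, 0, 0], "twist": 0}
    - {"claw": 1.2, "delta_pos": [0, 0, 0], "twist": 0}
    - {"claw": 1.2, "delta_pos": [0, 0, 0], "twist": 0}
    - {"claw": 1.2, "delta_pos": [0, 0, 0], "twist": 0}
  force: 20

```text
clock: 3.52
tcp_pos: [0.5761, -0.2343, 0.0641]
orientation: [0.001, 0.66, 0.751, 0.0]
wrist_force: [1.5, -1.2, 1.5]
finger_gap: 0.0155
```

Call:
play_rows:
  moves:
    - {"claw": 1.2, "delta_pos": [0.06, -1.32, 0], "twist": 4}
    - {"claw": 1.2, "delta_pos": [0.2, -2.64, 0], "twist": 8}
    - {"claw": 1.2, "delta_pos": [0.44, -3.94, 0], "twist": 12}
    - {"claw": 1.2, "delta_pos": [0.77, -5.22, 0], "twist": 16}
    - {"claw": 1.2, "delta_pos": [1.19, -6.48, 0], "twist": 20}
    - {"claw": 1.2, "delta_pos": [1.69, -7.7, 0], "twist": 24}
    - {"claw": 1.2, "delta_pos": [2.28, -8.89, 0], "twist": 28}
    - {"claw": 1.2, "delta_pos": [2.95, -10.03, 0], "twist": 32}
    - {"claw": 1.2, "delta_pos": [2.95, -10.03, 0], "twist": 32}

```text
clock: 4.65
tcp_pos: [0.4728, -0.2177, 0.0641]
orientation: [0.001, 0.841, 0.541, 0.001]
wrist_force: [2.6, -0.3, 1.0]
finger_gap: 0.015
```

```bash
cat > look.py <<'E'
from crown import *
import sys
def ang(S=(.5512,-.0455)):
    s=get_state();d=s['tcp_pos'][:2]-S;print(s['clock'],s['tcp_pos'],'psi-180',psi_of(s['orientation'])-180,'gap',s['finger_gap'],'F',np.round(s['wrist_force'],1),np.round(s['ft_torque'],2),'shank ang',np.degrees(np.arctan2(d[1],d[0])),'r',np.hypot(*d))
def ph():
    t=snap('top');i=snap('side')
    for c,im,S in(('top',t,(.5514,-.0459)),('side',i,(.5507,-.0433))):
        print(c,[np.round(phase(im,S,cam=c,r=r)[:2],1).tolist() for r in((.0128,.0155),(.0155,.016))])
        b=max((phase(im,(S[0]+dx,S[1]+dy),cam=c)[:2][::-1]+(dx,dy) for dx in np.arange(-2,3)*5e-4 for dy in np.arange(-2,3)*5e-4));print(np.round(b,4))
    return t,i
E
python3 - <<'E'
from look import *
ang();t,i=ph()
def c(im,u,v,w,h,k): return cv2.resize(im[v:v+h,u:u+w],None,fx=k,fy=k,interpolation=cv2.INTER_CUBIC)
cv2.imwrite('pics/sw1.png',np.hstack([c(t,290,180,40,40,10),c(i,295,190,40,40,10)])[:,:,::-1])
E
```

```text
4.65 [ 0.47282689 -0.21774056  0.06412449] psi-180 -114.5214585084574 gap 0.015042182424424025 F [ 2.6 -0.3  1. ] [-0.13 -0.58 -0.1 ] shank ang -114.46654365403356 r 0.18923306659140032
top [[30.7, 5.6], [36.7, 10.0]]
[ 1.88231e+01  3.88376e+01 -1.00000e-03  1.00000e-03]
side [[56.6, 8.4], [0.5, 7.2]]
[ 2.20348e+01  5.50710e+00  1.00000e-03 -1.00000e-03]
```

View pics/sw1.png

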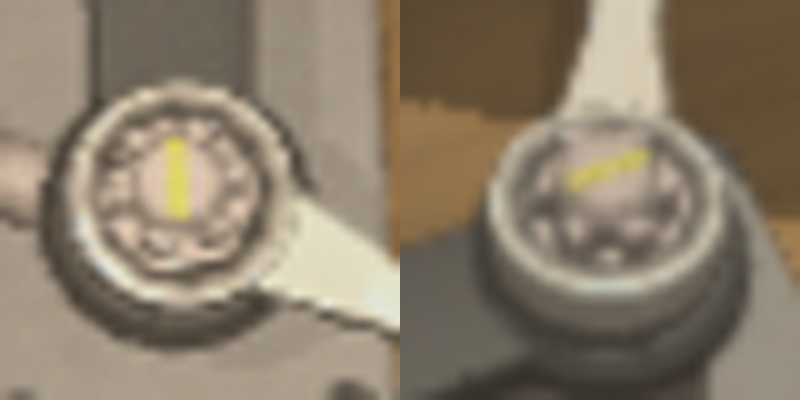

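The shank has swung 32° to -114.5°, and both views show the nut following, with the next slot still about 5 to 9° short of the paint line. Swinging another 8°, to about -122.5°, leaves half the play as lead.

Call:
play_rows:
  moves:
    - {"claw": 1.2, "delta_pos": [0.02, -0.66, 0], "twist": 2}
    - {"claw": 1.2, "delta_pos": [0.06, -1.32, 0], "twist": 4}
    - {"claw": 1.2, "delta_pos": [0.12, -1.98, 0], "twist": 6}
    - {"claw": 1.2, "delta_pos": [0.2, -2.64, 0], "twist": 8}
    - {"claw": 1.2, "delta_pos": [0.2, -2.64, 0], "twist": 8}
    - {"claw": 1.2, "delta_pos": [0.2, -2.64, 0], "twist": 8}

```text
clock: 5.5
tcp_pos: [0.45, -0.2051, 0.0636]
orientation: [0.001, 0.877, 0.481, 0.001]
wrist_force: [5.0, -0.6, 2.4]
finger_gap: 0.0155
```

```bash
python3 - <<'E'
from look import *
ang();t,i=ph();cv2.imwrite('pics/sw2t.png',t[:,:,::-1]);cv2.imwrite('pics/sw2s.png',i[:,:,::-1])
for n,c,im,S in(('top0','top',cv2.imread('pics/top0.png'),(.5514,-.0459)),('now','top',t,(.5514,-.0459)),('side0','side',cv2.imread('pics/side0.png'),(.5507,-.0433)),('nows','side',i,(.5507,-.0433))):
    o=phase(im,S,cam=c,r=(.014,.016))[2];print(n,np.round(o[::5]).astype(int).tolist())
E
```

```text
5.5 [ 0.44995838 -0.20509952  0.06360931] psi-180 -122.51084499178128 gap 0.01551698141279062 F [ 5.  -0.6  2.4] [-0.1  -1.12 -0.02] shank ang -122.38891434086165 r 0.1890023088843196
top [[16.4, 7.9], [26.9, 5.9]]
[ 1.8314e+01  7.0167e+00  1.0000e-03 -1.0000e-03]
side [[52.5, 13.0], [51.9, 12.3]]
[ 2.72124e+01  5.75570e+01  1.00000e-03 -1.00000e-03]
top0 [144, 171, 157, 153, 163, 157, 165, 157, 123, 138, 161, 167, 158, 141, 134, 184, 184, 138, 132, 153, 153, 186, 182, 140, 139, 164, 147, 157, 172, 145, 130, 161, 161, 154, 160, 151]
now [150, 158, 157, 177, 142, 121, 134, 161, 166, 174, 151, 163, 179, 164, 155, 157, 165, 179, 189, 156, 129, 146, 153, 168, 176, 163, 146, 155, 173, 158, 154, 144, 131, 154, 173, 146]
side0 [135, 118, 99, 95, 105, 130, 126, 104, 121, 101, 90, 110, 128, 119, 117, 110, 106, 107, 105, 113, 131, 133, 120, 129, 133, 142, 163, 159, 141, 139, 148, 154, 142, 122, 116, 126]
nows [109, 136, 150, 117, 90, 89, 96, 119, 131, 119, 132, 120, 120, 136, 135, 118, 110, 106, 116, 117, 120, 133, 144, 151, 131, 132, 137, 145, 156, 162, 148, 145, 149, 144, 122, 108]
```

```bash
python3 - <<'E'
import cv2,numpy as np
c=lambda im,u,v,w,h,k: cv2.resize(im[v:v+h,u:u+w],None,fx=k,fy=k,interpolation=cv2.INTER_LANCZOS4)
t=cv2.imread('pics/sw2t.png');i=cv2.imread('pics/sw2s.png')
cv2.imwrite('pics/z2.png',np.hstack([c(t,296,187,24,24,16),c(i,304,197,26,24,16)]))
E
```

```text
(no output)
```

View pics/z2.png

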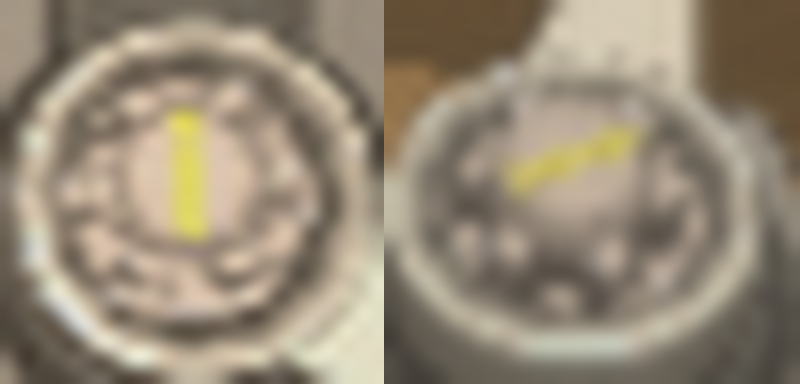

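The crop shows the yellow line upright in the stud, but the slots are too blurred to measure to a degree. The geometry (shank at -122.4°) puts the nut within about 2° of line. Next I'll regrip near the centre of mass.

Call:
play_rows:
  moves:
    - {"claw": 4, "delta_pos": [0, 0, 0], "twist": 0}
    - {"claw": 4, "delta_pos": [0, 0, 0], "twist": 0}
    - {"claw": 4, "delta_pos": [0, 0, -3], "twist": 0}
    - {"claw": 4, "delta_pos": [3, 0, -6], "twist": 0}
    - {"claw": 4, "delta_pos": [8, 0, -6.5], "twist": 0}
    - {"claw": 4, "delta_pos": [11.4, 0, -6], "twist": 0}
    - {"claw": 4, "delta_pos": [11.4, 0, -4], "twist": 0}
    - {"claw": 4, "delta_pos": [11.4, 0, -1.2], "twist": 0}
    - {"claw": 4, "delta_pos": [11.4, 0, -1.2], "twist": 0}

```text
clock: 6.72
tcp_pos: [0.507, -0.1074, 0.0727]
orientation: [-0.003, 0.877, 0.481, -0.003]
wrist_force: [-0.6, 0.6, -0.4]
finger_gap: 0.0394
```

```bash
python3 - <<'E'
from look import *
ang();i=snap('side');print(proj('side',(.5109,-.108,.075)))
cv2.imwrite('pics/g3.png',cv2.resize(i[130:250,250:390],None,fx=4,fy=4)[:,:,::-1])
E
```

```text
6.725 [ 0.50698921 -0.10740003  0.07271861] psi-180 -122.54259244745414 gap 0.03943439233183666 F [-0.6  0.6 -0.4] [-0.01  0.01 -0.03] shank ang -125.5355175519324 r 0.07606712628674665
[322.61645263 188.68848062]
```

View pics/g3.png

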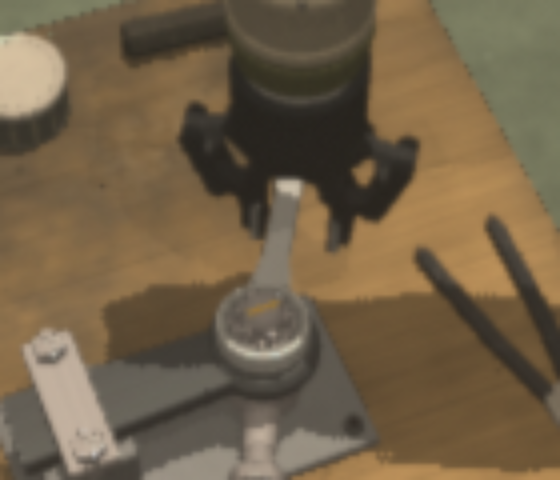

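The side view shows the jaws straddling the shank, about 4 mm to one side. I'll centre them, then grip and lift.

Call:
play_rows:
  moves:
    - {"claw": 4, "delta_pos": [0, 0.4, 0], "twist": 0}
    - {"claw": 4, "delta_pos": [0, 0.4, 0], "twist": 0}
    - {"claw": 1, "delta_pos": [0, 0.4, 0], "twist": 0}
    - {"claw": 1, "delta_pos": [0, 0.4, 0], "twist": 0}
    - {"claw": 1, "delta_pos": [0, 0.4, 0], "twist": 0}
    - {"claw": 1, "delta_pos": [0, 0.4, 0], "twist": 0}
  force: 60

```text
clock: 7.52
tcp_pos: [0.5138, -0.111, 0.0757]
orientation: [0.0, 0.877, 0.481, 0.0]
wrist_force: [-1.2, -1.3, 4.0]
finger_gap: 0.0137
```

```bash
python3 - <<'E'
from look import *
ang()
E
```

```text
7.525 [ 0.51376698 -0.11097752  0.07570912] psi-180 -122.55258400243409 gap 0.013716944792407603 F [-1.2 -1.3  4. ] [-0.24  0.19  0.29] shank ang -119.75629043993368 r 0.07542238518124406
```

Call:
play_rows:
  moves:
    - {"claw": 1, "delta_pos": [0, 0, -0.6], "twist": 0}
    - {"claw": 1, "delta_pos": [0, 0, -1.2], "twist": 0}
    - {"claw": 1, "delta_pos": [0, 0, -1.8], "twist": 0}
    - {"claw": 1, "delta_pos": [0, 0, -1.8], "twist": 0}

```text
clock: 8.02
tcp_pos: [0.514, -0.1104, 0.0938]
orientation: [-0.0, 0.877, 0.481, 0.001]
wrist_force: [-0.7, 0.6, -2.5]
finger_gap: 0.0136
```

```bash
python3 - <<'E'
from look import *
ang();i=snap('side');
cv2.imwrite('pics/l4.png',cv2.resize(i[130:250,250:390],None,fx=4,fy=4)[:,:,::-1])
E
```

```text
8.025 [ 0.51404018 -0.11040668  0.09381707] psi-180 -122.55683995676603 gap 0.013579071859021859 F [-0.7  0.6 -2.5] [-0.02  0.01  0.01] shank ang -119.79163262851146 r 0.07479124302155797
```

View pics/l4.png

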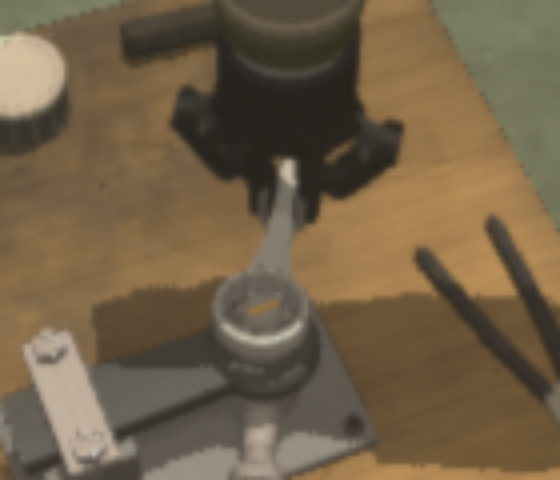

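The spanner is rising level off the nut: the ring is above the hexagon and the force is about its weight. I'll lift fully clear, then carry it to the free area on the right.

Call:
play_rows:
  moves:
    - {"claw": 1, "delta_pos": [0, 0, -1], "twist": 0}
    - {"claw": 1, "delta_pos": [0, 0, -2.5], "twist": 0}
    - {"claw": 1, "delta_pos": [0, 0, -4], "twist": 0}
    - {"claw": 1, "delta_pos": [0, 0, -5], "twist": 0}
    - {"claw": 1, "delta_pos": [-0.5, 1, -5.5], "twist": 0}
    - {"claw": 1, "delta_pos": [-1.5, 2.5, -5.5], "twist": 8}
    - {"claw": 1, "delta_pos": [-2.5, 4.3, -5.5], "twist": 18}
    - {"claw": 1, "delta_pos": [-3.5, 6, -5.5], "twist": 28}
    - {"claw": 1, "delta_pos": [-4.5, 7.7, -5.5], "twist": 38}
    - {"claw": 1, "delta_pos": [-5.1, 8.7, -5.5], "twist": 47.5}
    - {"claw": 1, "delta_pos": [-5.1, 8.7, -5.5], "twist": 47.5}
    - {"claw": 1, "delta_pos": [-5.1, 8.7, -4], "twist": 47.5}

```text
clock: 9.57
tcp_pos: [0.5601, -0.2009, 0.1336]
orientation: [0.001, 0.996, 0.088, 0.001]
wrist_force: [0.4, -0.2, -3.3]
finger_gap: 0.0139
```

```bash
python3 - <<'E'
from look import *
ang();t,i=ph()
q=spotter.spot_in('side','ring_spanner');print([(np.round(r['extent']),r['conf']) for r in q[:2]])
def c(im,u,v,w,h,k): return cv2.resize(im[v:v+h,u:u+w],None,fx=k,fy=k,interpolation=cv2.INTER_CUBIC)
cv2.imwrite('pics/c5.png',np.hstack([c(i,302,196,30,28,13),c(i,240,110,110,103,3.5)[:364]])[:,:,::-1])
E
```

```text
9.575 [ 0.56011956 -0.20093973  0.1336386 ] psi-180 -169.91475921963124 gap 0.013940206308871087 F [ 0.4 -0.2 -3.3] [0.03 0.01 0.01] shank ang -86.71581188763223 r 0.15569543081289786
top [[16.3, 7.6], [25.1, 6.1]]
[ 1.74618e+01  7.45210e+00  1.00000e-03 -1.00000e-03]
side [[53.8, 12.5], [53.3, 11.3]]
[ 2.93136e+01  5.86024e+01  1.00000e-03 -1.00000e-03]
[(array([248., 127., 344., 175.]), 0.8)]Traceback (most recent call last):
  File "<stdin>", line 5, in <module>
    return _nx.concatenate(arrs, 1, dtype=dtype, casting=casting)
           ~~~~~~~~~~~~~~~^^^^^^^^^^^^^^^^^^^^^^^^^^^^^^^^^^^^^^^
ValueError: all the input array dimensions except for the concatenation axis must match exactly, but along dimension 0, the array at index 0 has size 364 and the array at index 1 has size 360
```

Call:
play_rows:
  moves:
    - {"claw": 1, "delta_pos": [0, 0, 4], "twist": 0}
    - {"claw": 1, "delta_pos": [0, 0, 8], "twist": 0}
    - {"claw": 1, "delta_pos": [0, 0, 10.5], "twist": 0}
    - {"claw": 1, "delta_pos": [0, 0, 11.6], "twist": 0}
    - {"claw": 1, "delta_pos": [0, 0, 12.0], "twist": 0}
    - {"claw": 1, "delta_pos": [0, 0, 12.3], "twist": 0}
    - {"claw": 1, "delta_pos": [0, 0, 12.3], "twist": 0}

```text
clock: 10.6
tcp_pos: [0.5598, -0.2008, 0.0113]
orientation: [0.0, 0.996, 0.087, 0.0]
wrist_force: [-2.3, 0.3, 0.2]
finger_gap: 0.0141
```

Call:
play_rows:
  moves:
    - {"claw": 1, "delta_pos": [0, 0, 0.15], "twist": 0}
    - {"claw": 1, "delta_pos": [0, 0, 0.3], "twist": 0}
    - {"claw": 1, "delta_pos": [0, 0, 0.3], "twist": 0}

```text
clock: 10.98
tcp_pos: [0.5604, -0.2008, 0.0077]
orientation: [0.0, 0.996, 0.087, 0.001]
wrist_force: [1.4, 1.0, 0.1]
finger_gap: 0.0144
```

```bash
python3 - <<'E'
from look import *
ang();i=snap('side')
def c(im,u,v,w,h,k): return cv2.resize(im[v:v+h,u:u+w],None,fx=k,fy=k,interpolation=cv2.INTER_CUBIC)
cv2.imwrite('pics/c6.png',np.hstack([c(i,302,196,30,28,13),c(i,240,110,110,104,3.5)[:364]])[:,:,::-1])
E
```

```text
10.975 [ 0.56037556 -0.20076314  0.00772704] psi-180 -170.05226084377838 gap 0.014372849439318939 F [1.4 1.  0.1] [ 0.13  0.1  -0.11] shank ang -86.61793315917245 r 0.1555340266657837
```

View pics/c6.png

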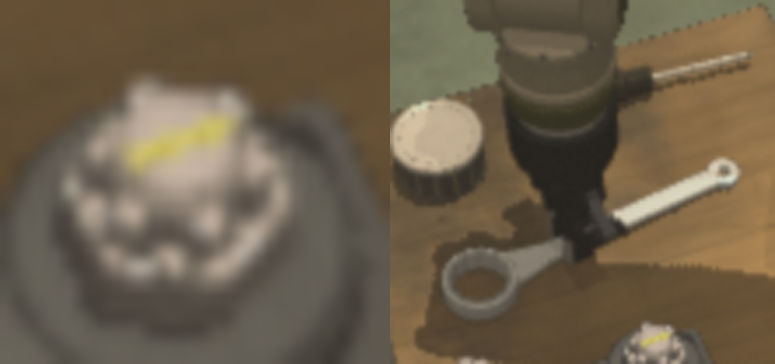

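The spanner lies along the clear strip between the fixture and the screwdriver, still held by the gripper and just at the bench. The nut is now unobstructed. I'll lower the last millimetres and let go.

Call:
play_rows:
  moves:
    - {"claw": 1, "delta_pos": [0, 0, 0.2], "twist": 0}
    - {"claw": 1, "delta_pos": [0, 0, 0.4], "twist": 0}
    - {"claw": 1, "delta_pos": [0, 0, 0.4], "twist": 0}

```text
clock: 11.4
tcp_pos: [0.5596, -0.2007, 0.0032]
orientation: [0.0, 0.996, 0.087, 0.0]
wrist_force: [1.2, 0.3, 0.7]
finger_gap: 0.0142
```

Call:
play_rows:
  moves:
    - {"claw": 4, "delta_pos": [0, 0, 0], "twist": 0}
    - {"claw": 4, "delta_pos": [0, 0, 0], "twist": 0}
    - {"claw": 4, "delta_pos": [0, 0, 0], "twist": 0}
    - {"claw": 4, "delta_pos": [0, 0, -3], "twist": 0}
    - {"claw": 4, "delta_pos": [0, 0, -8], "twist": 0}
    - {"claw": 4, "delta_pos": [0, 0, -14], "twist": 0}
    - {"claw": 4, "delta_pos": [0, 0, -19], "twist": -8}
    - {"claw": 4, "delta_pos": [-0.6, -4, -19], "twist": -18}
    - {"claw": 4, "delta_pos": [-1.4, -9, -19], "twist": -28}
    - {"claw": 4, "delta_pos": [-2.2, -14.5, -19], "twist": -38}
    - {"claw": 4, "delta_pos": [-3, -20, -19], "twist": -48}
    - {"claw": 4, "delta_pos": [-3.8, -25, -19], "twist": -58}

```text
clock: 12.9
tcp_pos: [0.4779, 0.0407, 0.1934]
orientation: [0.0, 0.828, 0.561, 0.0]
wrist_force: [1.0, 0.4, 0.2]
finger_gap: 0.04
```

```bash
python3 - <<'E'
from h import *
s=get_state();print(s['clock'],s['tcp_pos'],psi_of(s['orientation']),s['joint_pos'][5]);print(to(.426,.1975,.10,175.4))
E
```

```text
12.9 [0.47792829 0.04072568 0.19338861] 68.26269843735915 1.867586564411579
(array([ 12.64, -10.63,   9.34]), np.float64(-107.1))
```

Call:
play_rows:
  moves:
    - {"claw": 4, "delta_pos": [3, -2.5, 1], "twist": -10}
    - {"claw": 4, "delta_pos": [6, -5, 2], "twist": -20}
    - {"claw": 4, "delta_pos": [9, -7.5, 3], "twist": -30}
    - {"claw": 4, "delta_pos": [11, -9, 4], "twist": -40}
    - {"claw": 4, "delta_pos": [12.6, -10.6, 5], "twist": -50}
    - {"claw": 4, "delta_pos": [12.6, -10.6, 6], "twist": -60}
    - {"claw": 4, "delta_pos": [12.6, -10.6, 7], "twist": -70}
    - {"claw": 4, "delta_pos": [12.6, -10.6, 8], "twist": -80}
    - {"claw": 4, "delta_pos": [12.6, -10.6, 9], "twist": -90}
    - {"claw": 4, "delta_pos": [12.6, -10.6, 9.3], "twist": -100}
    - {"claw": 4, "delta_pos": [12.6, -10.6, 9.3], "twist": -107.1}
    - {"claw": 4, "delta_pos": [12.6, -10.6, 9.3], "twist": -107.1}

```text
clock: 14.4
tcp_pos: [0.4278, 0.1957, 0.1002]
orientation: [-0.0, 0.044, 0.999, -0.0]
wrist_force: [-0.0, -0.1, -0.6]
finger_gap: 0.04
```

```bash
cat > fit.py <<'E'
from h import *
from scipy.ndimage import uniform_filter
from scipy.optimize import minimize
def cloud(phi):
    st=4e-4;P=[];N=[];A=[]
    def add(p,n,a): P.append(p);N.append(np.broadcast_to(n,p.shape));A.append(np.full(len(p),a))
    g=np.arange(-.035,.0351,st);X,Y=[v.ravel() for v in np.meshgrid(g,g)];R=np.hypot(X,Y);T=np.arctan2(Y,X)
    inslot=lambda x,y:np.any([(np.abs(-x*np.sin(a)+y*np.cos(a))<.004)&(x*np.cos(a)+y*np.sin(a)>0) for a in phi+np.arange(6)*np.pi/3],0)
    hexr=np.max([X*np.cos(phi+a)+Y*np.sin(phi+a) for a in np.arange(6)*np.pi/3+np.pi/6],0)
    s=inslot(X,Y);cr=(R<.0165)&(R>.012)
    def flat(m,z,a): add(np.c_[X[m],Y[m],np.full(m.sum(),z)],np.array([0,0,1.]),a)
    flat(cr&~s,.111,0);flat(cr&s,.1005,1);flat((R>=.0165)&(hexr<.018),.1005,0);flat((hexr>=.018)&(R<.034),.082,2);flat(R<.012,.116,3)
    def wall(x,y,nx,ny,z0,z1,a):
        for z in np.arange(z0,z1,st): add(np.c_[x,y,np.full(len(x),z)],np.c_[nx,ny,0*nx],a)
    t=np.arange(0,2*np.pi,.025);x,y=.0165*np.cos(t),.0165*np.sin(t);m=~inslot(x,y);wall(x[m],y[m],np.cos(t[m]),np.sin(t[m]),.1005,.111,0)
    wall(.012*np.cos(t),.012*np.sin(t),np.cos(t),np.sin(t),.1005,.116,0)
    for a in phi+np.arange(6)*np.pi/3:
        r=np.arange(.0115,.016,st)
        for sg in(1,-1): wall(r*np.cos(a)-sg*.004*np.sin(a),r*np.sin(a)+sg*.004*np.cos(a),0*r+sg*np.sin(a),0*r-sg*np.cos(a),.1005,.111,1)
    for a in phi+np.pi/6+np.arange(6)*np.pi/3:
        w=np.arange(-.0104,.0104,st);wall(.018*np.cos(a)-w*np.sin(a),.018*np.sin(a)+w*np.cos(a),0*w+np.cos(a),0*w+np.sin(a),.082,.1005,0)
    return np.vstack(P),np.vstack(N),np.hstack(A)
K=6
def render(cam,C,S,o,W):
    P,N,A=C;i=ci(cam);T=np.array(i['world_to_cam']);p=(P+[S[0],S[1],0])@T[:3,:3].T+T[:3,3]
    u=((i['fx']*p[:,0]/p[:,2]+i['cx']+.5-o[0])*K).astype(int);v=((i['fy']*p[:,1]/p[:,2]+i['cy']+.5-o[1])*K).astype(int)
    F=np.c_[np.ones(len(P)),N,A==1,A==2,A==3];k=np.argsort(-p[:,2]);out=np.zeros((W*K+4,W*K+4,7))
    ok=(u>1)&(v>1)&(u<W*K-1)&(v<W*K-1);k=k[ok[k]]
    for du in(0,1):
        for dv in(0,1): out[v[k]+dv,u[k]+du]=F[k]
    out=out[:W*K,:W*K].reshape(W,K,W,K,7).mean((1,3)); return uniform_filter(out,(1,1,1))
def fit(cam,img,S0):
    g=img.astype(float).mean(2);c=proj(cam,(*S0,.105));W=26;o=np.round(c).astype(int)-W//2
    G=g[o[1]:o[1]+W,o[0]:o[0]+W];yy,xx=np.mgrid[:W,:W];res={}
    for ph in np.arange(-30,30,2.):
        C=cloud(np.radians(ph));b=1e9
        for dx in(-1e-3,0,1e-3):
            for dy in(-1e-3,0,1e-3):
                r=render(cam,C,(S0[0]+dx,S0[1]+dy),o,W);m=(r[...,0]>.95)&(r[...,5]<.2)&(r[...,6]<.5)
                f=r[m];sol,*_=np.linalg.lstsq(f,G[m],rcond=None);e=np.mean((f@sol-G[m])**2)/G[m].var()
                if e<b:b=e;bd=(dx,dy)
        res[ph]=(round(b,3),bd)
    return res
E
python3 - <<'E'
from fit import *
s=get_state();print(s['clock'],s['tcp_pos'],psi_of(s['orientation']))
t=snap('top','top7');i=snap('side','side7')
for q in('split_pin','pin_eye'):print(q,[(np.round(r['extent'],1),r['conf']) for r in spotter.spot_in('side',q)[:2]])
for c,im,S in(('top',t,(.5514,-.0459)),('side',i,(.5507,-.0433))):
    r=fit(c,im,S);print(c,[(k,r[k]) for k in sorted(r,key=lambda k:r[k][0])[:6]],max(v[0] for v in r.values()))
E
```

```text
14.4 [0.42782501 0.19566239 0.10023703] 174.95534376604076
split_pin [(array([384.3, 297.1, 406.4, 309.6]), 0.6)]
pin_eye []
top [(np.float64(2.0), (np.float64(0.629), (0.001, 0.001))), (np.float64(0.0), (np.float64(0.647), (0.001, 0.001))), (np.float64(4.0), (np.float64(0.665), (0.001, 0.001))), (np.float64(-2.0), (np.float64(0.692), (0.001, 0.001))), (np.float64(18.0), (np.float64(0.693), (-0.001, -0.001))), (np.float64(-4.0), (np.float64(0.696), (0, 0)))] 0.774
side [(np.float64(-8.0), (np.float64(0.637), (0.001, -0.001))), (np.float64(-10.0), (np.float64(0.641), (0.001, -0.001))), (np.float64(-26.0), (np.float64(0.647), (0, 0.001))), (np.float64(28.0), (np.float64(0.647), (0, 0.001))), (np.float64(-22.0), (np.float64(0.649), (0, 0.001))), (np.float64(-24.0), (np.float64(0.653), (0, 0.001)))] 0.748
```

```bash
python3 - <<'E'
from h import *
e,t=ray('side',(403.1,302.4),.0025),ray('side',(380.6,309.3),.0025);print(e,t,np.degrees(np.arctan2(*(t-e)[1::-1])),np.linalg.norm(t-e))
print(to(.427,.1965,.002,175.2))
E
```

```text
[0.43420573 0.19946945 0.0025    ] [0.48871116 0.19547591 0.0025    ] -4.1904940757021265 0.054651533242014015
(array([0.11, 0.07, 9.84]), np.float64(-0.2))
```

Call:
play_rows:
  moves:
    - {"claw": 4, "delta_pos": [0.1, 0.25, 3], "twist": 0}
    - {"claw": 4, "delta_pos": [0.1, 0.25, 7], "twist": 0}
    - {"claw": 4, "delta_pos": [0.1, 0.25, 9.3], "twist": 0}
    - {"claw": 4, "delta_pos": [0.1, 0.25, 9.85], "twist": 0}
    - {"claw": 4, "delta_pos": [0.1, 0.25, 9.85], "twist": 0}
    - {"claw": 0.8, "delta_pos": [0.1, 0.25, 9.85], "twist": 0}
    - {"claw": 0.8, "delta_pos": [0.1, 0.25, 9.85], "twist": 0}
    - {"claw": 0.8, "delta_pos": [0.1, 0.25, 9.85], "twist": 0}
    - {"claw": 0.8, "delta_pos": [0.1, 0.25, 9.85], "twist": 0}
    - {"claw": 0.8, "delta_pos": [0.1, 0.25, 9.85], "twist": 0}
  force: 30

```text
clock: 15.85
tcp_pos: [0.4282, 0.1986, 0.0028]
orientation: [0.001, 0.043, 0.999, 0.0]
wrist_force: [-0.7, 0.6, 6.8]
finger_gap: 0.0097
```

The measured gap is 9.7 mm, which with the same pad give as on the spanner fits the 12 mm eye. I'll lift and carry it to a pre-insert spot on the -x side.

```bash
python3 - <<'E'
from h import *
print(to(.459,-.0455,.15,180))
E
```

```text
(array([ -5.18, -24.05, -14.72]), np.float64(-5.0))
```

Call:
play_rows:
  moves:
    - {"claw": 0.8, "delta_pos": [0, 0, -2], "twist": 0}
    - {"claw": 0.8, "delta_pos": [0, 0, -7], "twist": 0}
    - {"claw": 0.8, "delta_pos": [0, -1, -12], "twist": -1}
    - {"claw": 0.8, "delta_pos": [-1, -5, -14.7], "twist": -2}
    - {"claw": 0.8, "delta_pos": [-2.2, -10, -14.7], "twist": -4}
    - {"claw": 0.8, "delta_pos": [-3.3, -15, -14.7], "twist": -5}
    - {"claw": 0.8, "delta_pos": [-4.4, -20, -14.7], "twist": -5}
    - {"claw": 0.8, "delta_pos": [-5.2, -23, -14.7], "twist": -5}
    - {"claw": 0.8, "delta_pos": [-5.2, -24, -13.5], "twist": -5}
    - {"claw": 0.8, "delta_pos": [-5.2, -24, -11.5], "twist": -5}
    - {"claw": 0.8, "delta_pos": [-5.2, -24, -10.4], "twist": -5}
    - {"claw": 0.8, "delta_pos": [-5.2, -24, -10.4], "twist": -5}

```text
clock: 17.35
tcp_pos: [0.4571, -0.0443, 0.1047]
orientation: [-0.001, -0.001, 1.0, 0.0]
wrist_force: [0.1, 0.0, -0.6]
finger_gap: 0.0095
```

```bash
python3 - <<'E'
from h import *
s=get_state();print(s['clock'],s['tcp_pos'],psi_of(s['orientation']),s['finger_gap'],s['wrist_force'])
t=snap('top','top8');i=snap('side','side8')
for q in('split_pin','pin_eye'):
  for c in('side','top'):print(q,c,[(np.round(r['extent'],1),round(r['conf'],2)) for r in spotter.spot_in(c,q)[:2]])
P=s['tcp_pos'];tip=P+[.061,0,0];eye=P+[.0065,0,0]
for c in('side','top'):
  print(c,'tip',proj(c,tip),'eye',proj(c,eye),'hole',proj(c,(.5514,-.0455,.1055)))
def c(im,u,v,w,h,k): return cv2.resize(im[v:v+h,u:u+w],None,fx=k,fy=k,interpolation=cv2.INTER_CUBIC)
cv2.imwrite('pics/p8.png',np.hstack([c(t,285,185,44,60,9)[:540],c(i,300,195,44,60,9)])[:,:,::-1])
E
```

```text
17.35 [ 0.45705871 -0.04434837  0.10472662] -179.90211443639683 0.009539844855843463 [ 0.0657991   0.01983622 -0.62672015]
split_pin side [(array([330.1, 193.8, 352.5, 204.4]), 0.6)]
split_pin top [(array([351.5, 163.6, 384. , 255.5]), 0.54)]
pin_eye side [(array([332.4, 193.2, 350.7, 205.7]), 0.63)]
pin_eye top [(array([264.8, 140.4, 326.7, 190. ]), 0.43)]
side tip [329.98697456 204.4790736 ] eye [351.75496641 197.23978022] hole [316.26320395 208.40612065]
top tip [307.26734767 212.66435465] eye [307.68662396 235.5841658 ] hole [307.49843459 198.79952691]
```

View pics/p8.png

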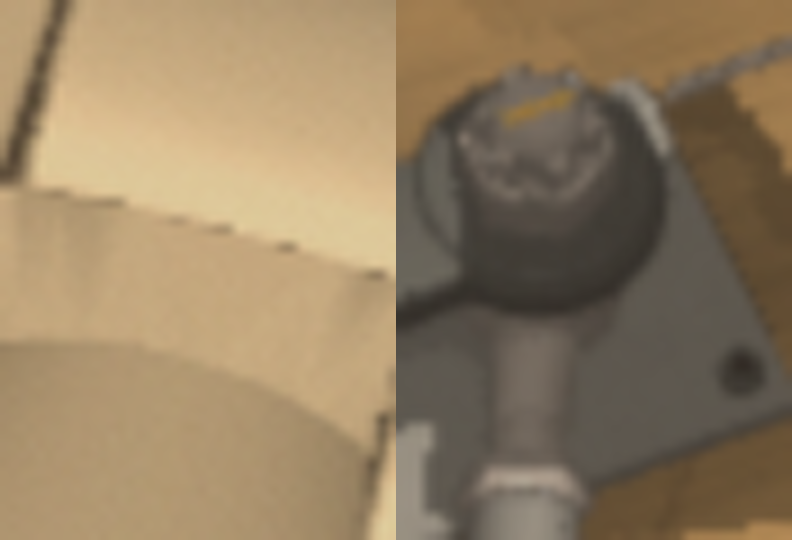

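The side view shows the pin level and pointing at the nut, with its tip at about (330,205.5) and the paint line centred at (316,207). The top view is blocked by the forearm. Now comparing the pin axis with the stud in this one camera.

```bash
python3 - <<'E'
from h import *
i=cv2.imread('pics/side8.png').astype(float)
# paint centroid: yellowish
sub=i[198:216,306:328];yel=np.clip(sub[...,1:].min(2)-sub[...,0]-35,0,None)
v,u=np.mgrid[198:216,306:328];pc=((u*yel).sum()/yel.sum(),(v*yel).sum()/yel.sum());print('paint',pc)
S=ray('side',pc,.116);print('stud by side',S)
# pin ridge: brightness/low saturation per column
for c in range(329,346):
    col=i[192:212,c];g=255-(col.max(1)-col.min(1))
    print(c,np.round(192+np.argmax(g)),np.round(g).astype(int).tolist())
E
```

```text
paint (np.float64(314.86234817813767), np.float64(200.944669365722))
stud by side [ 0.54952507 -0.05931807  0.116     ]
329 211 [181, 182, 184, 183, 182, 182, 184, 183, 184, 184, 181, 183, 187, 213, 224, 229, 229, 232, 233, 235]
330 211 [181, 182, 183, 183, 183, 181, 183, 182, 183, 182, 182, 192, 212, 227, 221, 217, 220, 228, 228, 235]
331 205 [181, 182, 183, 182, 182, 183, 182, 182, 183, 181, 183, 203, 225, 228, 219, 214, 214, 215, 215, 224]
332 204 [181, 182, 182, 182, 181, 183, 182, 181, 182, 180, 186, 216, 232, 229, 217, 214, 214, 211, 208, 210]
333 204 [180, 182, 182, 181, 180, 181, 181, 181, 180, 181, 198, 226, 234, 222, 214, 214, 215, 211, 208, 210]
334 204 [180, 181, 181, 181, 181, 180, 181, 181, 179, 181, 204, 228, 229, 219, 213, 214, 215, 212, 207, 210]
335 203 [179, 181, 180, 180, 181, 179, 180, 181, 180, 184, 216, 231, 225, 216, 213, 212, 214, 212, 207, 209]
336 203 [179, 180, 180, 179, 179, 179, 180, 180, 181, 198, 225, 226, 215, 212, 212, 213, 213, 213, 210, 210]
337 202 [179, 180, 179, 179, 179, 179, 180, 179, 182, 214, 230, 213, 191, 200, 207, 211, 213, 212, 211, 210]
[... 172 characters left out ...]
, 184, 178, 176, 178, 196, 206, 210, 211, 211]
340 201 [179, 178, 177, 177, 178, 178, 177, 183, 215, 230, 210, 182, 177, 174, 177, 180, 182, 198, 208, 211]
341 201 [179, 177, 176, 178, 178, 177, 179, 196, 225, 227, 191, 177, 176, 174, 176, 176, 175, 179, 196, 208]
342 200 [177, 177, 177, 178, 177, 176, 179, 204, 226, 213, 183, 176, 174, 175, 176, 175, 174, 173, 181, 197]
343 200 [177, 176, 177, 178, 178, 177, 182, 215, 228, 201, 180, 176, 174, 175, 175, 174, 173, 173, 174, 178]
344 199 [176, 176, 178, 178, 179, 180, 197, 225, 221, 187, 176, 175, 172, 176, 175, 173, 172, 173, 174, 175]
345 199 [176, 176, 178, 178, 178, 181, 213, 231, 210, 181, 174, 173, 174, 175, 175, 172, 171, 172, 175, 174]
```

```bash
python3 - <<'E'
from h import *
i=cv2.imread('pics/side8.png').astype(float)
sub=i[203:211,309:323];yel=np.clip(sub[...,1:].min(2)-sub[...,0]-30,0,None)
v,u=np.mgrid[203:211,309:323];pc=np.array(((u*yel).sum()/yel.sum(),(v*yel).sum()/yel.sum()))
S=ray('side',pc,.116);print('paint',pc,'stud by side',S)
H=np.array([S[0],S[1],.1055]);print('hole px',proj('side',H))
b=proj('side',H)
for d in((.01,0,0),(0,.01,0),(0,0,.01)):print(d,proj('side',H+d)-b)
us=[];vs=[]
for c in range(333,353):
    col=i[190:208,c];g=255-(col.max(1)-col.min(1));k=np.argmax(g);w=np.clip(g[max(k-2,0):k+3]-190,0,None);us.append(c);vs.append(190+max(k-2,0)+(w*np.arange(len(w))).sum()/w.sum())
print(np.round(vs,1));us=np.array(us[:13]);vs=np.array(vs[:13]);m=np.polyfit(us,vs,1);print('line',m,'at hole u',np.polyval(m,b[0]),'at tip 330',np.polyval(m,330))
# level line along +x through hole:
a=proj('side',H-[.06,0,0]);print('axis slope',(a-b)[1]/(a-b)[0],'axis v at 345,333',b[1]+(a-b)[1]/(a-b)[0]*(345-b[0]),b[1]+(a-b)[1]/(a-b)[0]*(333-b[0]))
E
```

```text
paint [315.26470588 205.79901961] stud by side [ 0.55323532 -0.04702835  0.116     ]
hole px [315.27366938 208.11371228]
(0.01, 0, 0) [-4.09734589  1.36019741]
(0, 0.01, 0) [1.5688752  3.56013257]
(0, 0, 0.01) [-0.00853286 -2.20348769]
[204.2 204.1 203.5 203.1 202.  201.6 201.2 200.9 200.4 200.1 199.8 199.3
 199.  198.5 198.2 197.6 191.9 192.9 192.  191. ]
line [ -0.45386241 355.34115877] at hole u 212.25029185318962 at tip 330 205.566563967494
axis slope -0.3319703643162793 axis v at 345,333 198.24545147191745 202.2290958437128
```

The pin seems tilted a few degrees in the jaws, and one view cannot tell pitch from yaw. I'll shift to the left so both cameras can see it.

Call:
play_rows:
  moves:
    - {"claw": 0.8, "delta_pos": [1, 3, 0], "twist": 0}
    - {"claw": 0.8, "delta_pos": [1, 8, 0], "twist": 0}
    - {"claw": 0.8, "delta_pos": [1, 13, 0], "twist": 0}
    - {"claw": 0.8, "delta_pos": [1, 16.5, 0], "twist": 0}
    - {"claw": 0.8, "delta_pos": [1, 16.5, 0], "twist": 0}
    - {"claw": 0.8, "delta_pos": [1, 16.5, 0], "twist": 0}

```text
clock: 18.4
tcp_pos: [0.4482, 0.1196, 0.106]
orientation: [0.0, -0.001, 1.0, -0.0]
wrist_force: [0.2, 0.1, -0.5]
finger_gap: 0.0096
```

```bash
python3 - <<'E'
from h import *
s=get_state();print(s['clock'],s['tcp_pos'],psi_of(s['orientation']))
P=s['tcp_pos']
for c in('top','side'):
    im=snap(c,c+'9');a,b=proj(c,P+[.061,0,0]),proj(c,P+[.02,0,0]);print(c,'tip',a,'leg start',b)
    o=(int(min(a[0],b[0]))-6,int(min(a[1],b[1]))-6);g=im[o[1]:o[1]+34,o[0]:o[0]+34].astype(int);sat=g.max(2)-g.min(2)
    print(o);print('\n'.join(' '.join('%3d'%x for x in r[:30]) for r in sat[:30]))
E
```

```text
18.4 [0.44822787 0.1195535  0.10596531] -179.930769433381
top tip [237.84607991 217.51873802] leg start [237.63377687 234.8778151 ]
(231, 211)
 32  33  37  56  73  71  68  68  70  70  69  71  63  65  67  66  69  67  67  68  70  69  66  64  63  78 102 102 103 103
 32  33  47  67  72  70  70  69  71  70  68  67  65  65  68  66  68  67  66  68  69  67  65  63  62  78 101 102 103 105
 35  45  64  74  72  71  68  69  72  70  69  66  64  65  68  67  67  68  68  68  67  67  66  64  62  78  99 102 103 106
 39  59  73  73  73  70  68  68  69  70  66  66  64  66  67  66  68  67  67  68  68  67  66  64  63  62  79 103 104 106
 36  54  74  73  71  70  69  67  71  71  69  67  64  68  66  66  66  67  66  68  68  67  65  64  63  65  82 104 106 104
 34  53  75  76  73  71  69  67  69  71  66  68  65  66  66  67  68  66  67  66  67  68  66  63  63  64  79 102 105 106
 35  54  74  74  73  70  67  66  70  71  70  68  65  64  67  65  65  65  66  66  68  66  66  65  63  64  81 103 103 106
 32  48  74  76  73  64  49  52  70  73  70  67  65  66  67  65  65  66  66  66  68  68  66  66  64  64  83 102 103 1
[... 5628 characters left out ...]
  60  59  59  58  59  58  58  57  56  56  54  50  48  48  48  48  48  51  52  53  54  55  57  57  58
 61  61  60  60  60  59  59  59  57  58  57  59  58  57  57  55  51  49  49  52  51  52  53  53  54  56  58  59  59  58
 61  59  60  59  58  58  58  57  57  58  58  59  58  57  56  55  53  53  52  54  53  52  55  56  57  58  58  58  57  57
 58  58  58  59  58  57  58  58  59  59  58  58  57  55  54  54  54  53  54  54  55  56  56  57  56  57  57  56  56  56
 57  58  58  58  58  58  58  58  58  56  56  57  56  55  56  55  54  54  56  56  56  56  55  55  55  55  55  56  55  55
 57  57  59  59  58  58  57  56  57  56  56  55  55  56  56  56  56  56  57  56  56  55  55  55  54  54  55  54  56  55
```

Here both views agree with the level, straight pin predicted from the TCP: tip at about (237.6,217.7) top and (363,265.3) side, within 0.3 px. Going back with a small y correction and advancing the tip into the slot.

Call:
play_rows:
  moves:
    - {"claw": 0.8, "delta_pos": [0, -5, 0], "twist": 0}
    - {"claw": 0.8, "delta_pos": [-1, -11, 0], "twist": 0}
    - {"claw": 0.8, "delta_pos": [-1, -15, 0], "twist": 0}
    - {"claw": 0.8, "delta_pos": [-1, -16.6, 0], "twist": 0}
    - {"claw": 0.8, "delta_pos": [-1, -16.6, 0], "twist": 0}
    - {"claw": 0.8, "delta_pos": [-1.6, -16.6, 0], "twist": 0}
    - {"claw": 0.8, "delta_pos": [-2.2, -16.6, 0], "twist": 0}
    - {"claw": 0.8, "delta_pos": [-2.5, -16.6, 0], "twist": 0}
    - {"claw": 0.8, "delta_pos": [-2.8, -16.6, 0], "twist": 0}
    - {"claw": 0.8, "delta_pos": [-3.1, -16.6, 0], "twist": 0}
    - {"claw": 0.8, "delta_pos": [-3.4, -16.6, 0], "twist": 0}
    - {"claw": 0.8, "delta_pos": [-3.4, -16.6, 0], "twist": 0}

```text
clock: 20.0
tcp_pos: [0.4824, -0.0463, 0.1058]
orientation: [0.0, -0.0, 1.0, -0.0]
wrist_force: [0.0, -0.2, -1.3]
finger_gap: 0.0095
```

```bash
python3 - <<'E'
from h import *
s=get_state();print(s['clock'],s['tcp_pos'],psi_of(s['orientation']),s['wrist_force'],s['ft_torque'],s['finger_gap'])
snap('side','side10')
E
```

```text
20.0 [ 0.48244546 -0.04631401  0.10579445] -179.9642228634654 [ 0.01923864 -0.18429186 -1.3361733 ] [ 0.01824238  0.06644141 -0.00686497] 0.009502280829223591
```

No force with the tip already about 4 mm inside the stud hole. Continuing.

Call:
play_rows:
  moves:
    - {"claw": 0.8, "delta_pos": [-0.4, 0, 0], "twist": 0}
    - {"claw": 0.8, "delta_pos": [-0.8, 0, 0], "twist": 0}
    - {"claw": 0.8, "delta_pos": [-1.2, 0, 0], "twist": 0}
    - {"claw": 0.8, "delta_pos": [-1.6, 0, 0], "twist": 0}
    - {"claw": 0.8, "delta_pos": [-2.0, 0, 0], "twist": 0}
    - {"claw": 0.8, "delta_pos": [-2.0, 0, 0], "twist": 0}

```text
clock: 20.8
tcp_pos: [0.5026, -0.0463, 0.1058]
orientation: [0.0, -0.0, 1.0, -0.0]
wrist_force: [0.2, 0.4, -0.1]
finger_gap: 0.0097
```

Call:
play_rows:
  moves:
    - {"claw": 0.8, "delta_pos": [-0.4, 0, 0], "twist": 0}
    - {"claw": 0.8, "delta_pos": [-0.8, 0, 0], "twist": 0}
    - {"claw": 0.8, "delta_pos": [-1.1, 0, 0], "twist": 0}
    - {"claw": 0.8, "delta_pos": [-1.4, 0, 0], "twist": 0}
    - {"claw": 0.8, "delta_pos": [-1.4, 0, 0], "twist": 0}

```text
clock: 21.42
tcp_pos: [0.5164, -0.0462, 0.1057]
orientation: [0.0, -0.0, 1.0, -0.0]
wrist_force: [0.7, -0.3, 0.0]
finger_gap: 0.0095
```

```bash
python3 - <<'E'
from h import *
s=get_state();print(s['clock'],s['tcp_pos'],psi_of(s['orientation']),s['wrist_force'],s['ft_torque'],s['finger_gap'])
E
```

```text
21.425 [ 0.51644306 -0.04621692  0.10574442] -179.95626177885958 [ 0.70074769 -0.28482778  0.04652138] [ 0.00361138 -0.0420428  -0.01519797] 0.009525882927632656
```

Call:
play_rows:
  moves:
    - {"claw": 0.8, "delta_pos": [-0.15, 0, 0], "twist": 0}
    - {"claw": 0.8, "delta_pos": [-0.3, 0, 0], "twist": 0}
    - {"claw": 0.8, "delta_pos": [-0.3, 0, 0], "twist": 0}

```text
clock: 21.8
tcp_pos: [0.5193, -0.0462, 0.1058]
orientation: [0.0, -0.0, 1.0, 0.0]
wrist_force: [0.3, 1.5, -0.5]
finger_gap: 0.0096
```

Call:
play_rows:
  moves:
    - {"claw": 0.8, "delta_pos": [-0.12, 0, 0], "twist": 0}
    - {"claw": 0.8, "delta_pos": [-0.24, 0, 0], "twist": 0}
    - {"claw": 0.8, "delta_pos": [-0.24, 0, 0], "twist": 0}

```text
clock: 22.18
tcp_pos: [0.5217, -0.0462, 0.1058]
orientation: [0.0, -0.0, 1.0, 0.0]
wrist_force: [0.5, 0.6, -0.4]
finger_gap: 0.0097
```

Call:
play_rows:
  moves:
    - {"claw": 0.8, "delta_pos": [-0.08, 0, 0], "twist": 0}
    - {"claw": 0.8, "delta_pos": [-0.15, 0, 0], "twist": 0}
    - {"claw": 0.8, "delta_pos": [-0.15, 0, 0], "twist": 0}

```text
clock: 22.55
tcp_pos: [0.5232, -0.0462, 0.1057]
orientation: [-0.0, -0.0, 1.0, 0.0]
wrist_force: [-0.6, 1.3, -0.0]
finger_gap: 0.0095
```

```bash
python3 - <<'E'
from h import *
s=get_state();print(s['clock'],s['tcp_pos'],s['wrist_force'],s['ft_torque'],s['finger_gap'])
i=snap('side','side11')
for q in('split_pin','pin_eye'):print(q,[(np.round(r['extent'],1),round(r['conf'],2)) for r in spotter.spot_in('side',q)[:2]])
print(proj('side',(.5815,-.0457,.1055)),proj('side',(.535,-.0457,.1055)))
cv2.imwrite('pics/v11.png',cv2.resize(i[180:230,285:355],None,fx=11,fy=11,interpolation=cv2.INTER_CUBIC)[:,:,::-1])
E
```

```text
22.55 [ 0.5231562  -0.04618385  0.10574496] [-0.55929844  1.31631763 -0.04381219] [0.24648428 0.02572821 0.05730223] 0.00951473869075357
split_pin []
pin_eye []
[303.85255348 212.44794704] [322.91622632 206.11450204]
```

View pics/v11.png

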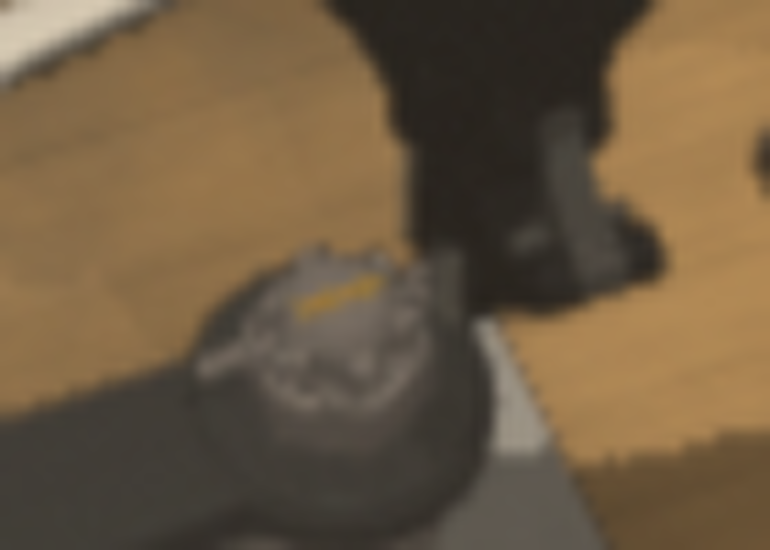

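The pin tip shows through the far side of the nut at about (303.2,213.4), against (303.9,212.4) predicted for fully home. I'll nudge it on until I feel the stop.

Call:
play_rows:
  moves:
    - {"claw": 0.8, "delta_pos": [-0.05, 0, 0], "twist": 0}
    - {"claw": 0.8, "delta_pos": [-0.1, 0, 0], "twist": 0}
    - {"claw": 0.8, "delta_pos": [-0.1, 0, 0], "twist": 0}

```text
clock: 23.08
tcp_pos: [0.5239, -0.0462, 0.1057]
orientation: [-0.0, -0.0, 1.0, 0.0]
wrist_force: [-0.5, 1.0, 0.4]
finger_gap: 0.0096
```

```bash
python3 - <<'E'
from h import *
s=get_state();print(s['clock'],s['tcp_pos'],s['wrist_force'],s['ft_torque'],s['finger_gap'])
E
```

```text
23.075 [ 0.52391836 -0.04618136  0.10570274] [-0.48664816  0.96875266  0.38831513] [0.29647995 0.26691557 0.01068793] 0.009578196863078805
```

Call:
play_rows:
  moves:
    - {"claw": 0.8, "delta_pos": [-0.05, 0, 0], "twist": 0}
    - {"claw": 0.8, "delta_pos": [-0.1, 0, 0], "twist": 0}
    - {"claw": 0.8, "delta_pos": [-0.1, 0, 0], "twist": 0}

```text
clock: 23.45
tcp_pos: [0.5244, -0.0462, 0.1056]
orientation: [-0.001, -0.0, 1.0, -0.0]
wrist_force: [-3.5, 0.4, 0.7]
finger_gap: 0.0098
```

```bash
python3 - <<'E'
from h import *
s=get_state();print(s['clock'],s['tcp_pos'],s['wrist_force'],s['ft_torque'],s['finger_gap'])
E
```

```text
23.45 [ 0.52437382 -0.04621355  0.10555549] [-3.52224787  0.43233699  0.69645025] [0.19759725 0.85822665 0.03171741] 0.009752004230042308
```

There is contact at -3.5 N, but the pads may be near the crown too. To be sure, I'll release, back off, close the fingers and press the eye's end home.

Call:
play_rows:
  moves:
    - {"claw": 2.6, "delta_pos": [0, 0, 0], "twist": 0}
    - {"claw": 2.6, "delta_pos": [0, 0, 0], "twist": 0}
    - {"claw": 2.6, "delta_pos": [0, 0, 0], "twist": 0}
    - {"claw": 2.6, "delta_pos": [1.5, 0, 0], "twist": 0}
    - {"claw": 2.6, "delta_pos": [3.2, 0, 0], "twist": 0}
    - {"claw": 2.6, "delta_pos": [4, 0, 0.15], "twist": 0}
    - {"claw": 0, "delta_pos": [4, 0, 0.15], "twist": 0}
    - {"claw": 0, "delta_pos": [4, 0, 0.15], "twist": 0}
    - {"claw": 0, "delta_pos": [4, 0, 0.15], "twist": 0}
    - {"claw": 0, "delta_pos": [4, 0, 0.15], "twist": 0}

```text
clock: 24.7
tcp_pos: [0.4855, -0.0463, 0.1042]
orientation: [0.0, -0.0, 1.0, -0.0]
wrist_force: [-0.2, -0.1, -0.2]
finger_gap: 0.0002
```

```bash
python3 - <<'E'
from h import *
s=get_state();print(s['clock'],s['tcp_pos'],s['wrist_force'],s['finger_gap'])
i=snap('side','side12')
for q in('split_pin','pin_eye'):print(q,[(np.round(r['extent'],1),round(r['conf'],2)) for r in spotter.spot_in('side',q)[:2]])
for x in(-.0325,-.0165,.03):print(x,proj('side',(.5515+x,-.0457,.1055)))
g=i[196:222,296:340].astype(int);print('\n'.join(' '.join('%3d'%x for x in r) for r in g.mean(2).astype(int)))
E
```

```text
24.7 [ 0.48546299 -0.04629923  0.10423248] [-0.1731174  -0.0538388  -0.15324852] 0.00015555308799335078
split_pin []
pin_eye []
-0.0325 [329.39689584 203.96145606]
-0.0165 [322.91622632 206.11450204]
0.03 [303.85255348 212.44794704]
108 107 109 111 112 113 114 114 113 113 113 112 113 112 112 113 112 111 112 112 111 110 110 111 109 109 109 109 108 108 110 111 111 112 112 112 113 114 112 113 112  96  65  66
114 110 111 112 113 112 113 114 112 112 113 113 113 113 112 112 113 111 110 110 109 108 108 108 107 107 109 110 111 110 110 111 111 113 112 110 111 111 113 113 111  94  62  68
116 111 111 111 111 112 112 112 112 112 112 112 112 113 113 113 111 110 108 108 107 107 106 107 109 110 111 111 111 111 113 111 110 109 109 110 111 111 112 112 110  90  65  68
116 115 116 111 111 112 112 112 111 112 113 112 112 111 111 111 110 108 107 107 108 109 110 110 110 110 111 111 111 110 109 108 108 108 109 110 110 109 109 110 111 105  85  74
118 119 119 114 112 112 112 111 111 112 115 112 110 110 110 109 108 108 109 109 109 109 110 110 110 109 109 108 109 108 108 109 109 108 108 107 109 111 111 112 114
[... 3008 characters left out ...]
  60  60  60  60  60  58  58  60  60  61  60  61  65  71  74  74  75  74  73  75  76  76  73  71  67  62  59  59  59  58  57  52  53  74  77  78  78  72  84 104 109 112 115
 60  60  61  60  60  60  58  57  60  60  61  60  61  65  71  72  73  73  74  74  73  73  72  71  67  63  59  59  58  58  58  54  52  57  79  79  78  78  75  67  79  85 106 114
 61  60  60  59  61  60  60  58  58  59  60  60  60  63  64  66  67  70  72  73  72  71  71  67  63  60  60  59  59  58  57  53  52  63  81  79  78  77  77  69  68  71  85 107
 60  60  60  60  60  60  61  59  57  58  61  61  60  60  61  61  61  63  63  64  64  65  64  61  59  59  60  59  58  57  54  53  52  71  83  80  78  78  77  74  64  67  71  82
```

Call:
play_rows:
  moves:
    - {"claw": 0, "delta_pos": [-0.7, 0, 0], "twist": 0}
    - {"claw": 0, "delta_pos": [-1.4, 0, 0], "twist": 0}
    - {"claw": 0, "delta_pos": [-1.8, 0, 0], "twist": 0}
    - {"claw": 0, "delta_pos": [-2.1, 0, 0], "twist": 0}
    - {"claw": 0, "delta_pos": [-2.1, 0, 0], "twist": 0}

```text
clock: 25.48
tcp_pos: [0.5063, -0.0462, 0.1042]
orientation: [-0.0, -0.0, 1.0, -0.0]
wrist_force: [-0.2, -0.0, -0.6]
finger_gap: -0.0003
```

Call:
play_rows:
  moves:
    - {"claw": 0, "delta_pos": [-0.1, 0, 0], "twist": 0}
    - {"claw": 0, "delta_pos": [-0.2, 0, 0], "twist": 0}
    - {"claw": 0, "delta_pos": [-0.2, 0, 0], "twist": 0}

```text
clock: 25.85
tcp_pos: [0.5082, -0.0463, 0.1043]
orientation: [0.0, -0.0, 1.0, -0.0]
wrist_force: [-0.7, 0.3, -0.5]
finger_gap: 0.0
```

Call:
play_rows:
  moves:
    - {"claw": 0, "delta_pos": [-0.1, 0, 0], "twist": 0}
    - {"claw": 0, "delta_pos": [-0.15, 0, 0], "twist": 0}
    - {"claw": 0, "delta_pos": [-0.15, 0, 0], "twist": 0}

```text
clock: 26.22
tcp_pos: [0.5097, -0.0463, 0.1043]
orientation: [0.0, -0.0, 1.0, -0.0]
wrist_force: [0.5, -0.2, -0.3]
finger_gap: -0.0001
```

Call:
play_rows:
  moves:
    - {"claw": 0, "delta_pos": [-0.08, 0, 0], "twist": 0}
    - {"claw": 0, "delta_pos": [-0.15, 0, 0], "twist": 0}
    - {"claw": 0, "delta_pos": [-0.15, 0, 0], "twist": 0}

```text
clock: 26.6
tcp_pos: [0.5112, -0.0463, 0.1043]
orientation: [0.0, -0.0, 1.0, -0.0]
wrist_force: [-1.1, -0.4, -0.6]
finger_gap: -0.0001
```

```bash
python3 - <<'E'
from h import *
s=get_state();print(s['clock'],s['tcp_pos'],s['wrist_force'],s['ft_torque'])
i=snap('side','side13')
g=i[196:218,296:340].astype(int);print('\n'.join(' '.join('%3d'%x for x in r) for r in g.mean(2).astype(int)))
E
```

```text
26.6 [ 0.51118871 -0.0462571   0.10427214] [-1.11585371 -0.43219176 -0.57320583] [-0.01449787 -0.06866449  0.05565343]
106 108 110 111 113 114 115 115 114 113 113 113 113 112 113 114 113 111 112 112 112 111 110 111 110 110 110 109 109 109 108  89  54  38  36  36  37  39  40  39  40  40  41  47
108 110 111 113 113 114 114 114 113 113 113 113 114 113 112 113 113 111 111 110 110 109 108 108 108 108 109 111 111 111 108  86  52  39  37  35  37  37  40  40  40  41  43  47
109 109 110 111 112 112 112 112 112 113 113 113 113 113 113 113 112 110 108 108 108 107 106 108 109 111 111 111 111 112 110  84  57  51  42  35  37  37  39  39  42  46  51  52
109 109 111 111 112 112 112 112 113 112 113 113 113 112 111 112 111 109 107 107 108 109 110 110 110 110 112 112 112 110 108  81  60  63  53  40  36  37  39  41  56  62  64  62
110 112 112 112 113 113 111 111 111 111 111 110 110 111 110 110 109 109 109 110 110 109 110 110 111 110 110 109 110 109 106  81  60  67  65  45  36  37  37  39  53  58  55  50
110 111 111 111 112 111 110 110 108 108 109 108 107 107 109 109 110 109 107 108 109 109 108 106 107 1
[... 2190 characters left out ...]
  73  67  62  60  61  71  73  69  62  59  65  76  94  87  90  81  81  82  79  77  83  87  85  95 103  81  71  65  60  56  53  52  70 130 141 123 122 124 126 126 128 129 130
 62  61  60  60  59  58  57  58  57  56  59  62  71  86  97 101  86  85  94  91  82  79  86  94 104  86  71  70  63  59  58  56  51  64 124 140 134 111 120 126 127 128 130 130
 60  59  59  60  59  57  54  58  59  59  59  61  65  74  87  96 105 104  91  95  93  89  97  98  88  74  70  66  61  60  59  55  50  60 113 138 141 124 123 125 127 126 126 126
 60  60  60  60  60  59  57  59  61  61  61  60  62  70  75  80  86  87  79  80  82  85  87  83  75  71  67  61  59  59  58  54  50  62 118 140 143 135 112 120 123 123 123 123
```

Call:
play_rows:
  moves:
    - {"claw": 0, "delta_pos": [-0.1, 0, 0], "twist": 0}
    - {"claw": 0, "delta_pos": [-0.15, 0, 0], "twist": 0}
    - {"claw": 0, "delta_pos": [-0.15, 0, 0], "twist": 0}

```text
clock: 27.02
tcp_pos: [0.5121, -0.0462, 0.1041]
orientation: [-0.001, -0.0, 1.0, 0.0]
wrist_force: [-2.6, -0.0, 0.3]
finger_gap: -0.0001
```

```bash
python3 - <<'E'
from h import *
s=get_state();print(s['clock'],s['tcp_pos'],s['wrist_force'],s['ft_torque'])
i=snap('side','side14').astype(float);j=cv2.imread('pics/side13.png')[:,:,::-1].astype(float)
print(i[209:216,297:309].mean(2).astype(int));print(j[209:216,297:309].mean(2).astype(int))
E
```

```text
27.025 [ 0.5120788  -0.04615564  0.10406132] [-2.59557977 -0.03422461  0.2805794 ] [-0.01498458  0.36072741  0.00606559]
[[113 112 112 112 111 102  78  62  60  65  85  84]
 [111 112 111 111 109  95  69  62  62  69  93  86]
 [108 108 108 108 104  83  69  71  78  93  99  98]
 [106 106 105  97  87  77  93  87  96  96  91  89]
 [ 96  87  78  72  73 102 101  87  80  72  75  82]
 [ 73  68  62  60  62  77  75  68  61  58  65  76]
 [ 61  60  60  59  59  56  58  57  57  59  62  70]]
[[112 112 112 111 111 106  79  63  60  64  84  84]
 [111 112 111 111 109  97  70  61  61  68  90  85]
 [109 108 108 108 105  82  65  68  75  92  93  99]
 [106 106 105  96  87  71  78  85  97  97  91  90]
 [ 97  87  78  72  71  90  95  91  82  75  77  82]
 [ 73  67  62  60  61  71  73  69  62  59  65  76]
 [ 61  60  60  59  58  57  58  57  56  59  62  71]]
```

Call:
play_rows:
  moves:
    - {"claw": 0, "delta_pos": [-0.1, 0, 0], "twist": 0}
    - {"claw": 0, "delta_pos": [-0.15, 0, 0], "twist": 0}
    - {"claw": 0, "delta_pos": [-0.15, 0, 0], "twist": 0}

```text
clock: 27.45
tcp_pos: [0.5128, -0.0462, 0.1038]
orientation: [-0.001, -0.0, 1.0, -0.0]
wrist_force: [-5.9, 0.2, 1.4]
finger_gap: 0.0001
```

```bash
python3 - <<'E'
from h import *
s=get_state();print(s['clock'],s['tcp_pos'],s['wrist_force'],s['ft_torque'])
i=snap('side','side15').astype(float)
print(i[209:216,297:309].mean(2).astype(int))
E
```

```text
27.45 [ 0.51279921 -0.04615958  0.10382012] [-5.86770235  0.19551783  1.39675821] [-0.0693462   1.08655694  0.0154522 ]
[[113 112 112 112 106 101  77  63  60  65  85  84]
 [111 111 111 110 107  94  69  62  63  69  94  89]
 [109 109 108 108 105  82  69  74  83  94  95  96]
 [106 105 105  97  87  77  93  91  96  95  86  88]
 [ 96  87  78  72  71  96  98  85  77  72  73  82]
 [ 73  68  61  61  61  74  72  65  59  58  64  75]
 [ 60  61  60  59  56  56  57  57  56  58  62  71]]
```

Force climbs to -6 N and the tip does not move, so the pin is against its stop. Backing away for final checks.

Call:
play_rows:
  moves:
    - {"claw": 0, "delta_pos": [1, 0, 0], "twist": 0}
    - {"claw": 0, "delta_pos": [4, 0, 0], "twist": 0}
    - {"claw": 0, "delta_pos": [7, 0, -2], "twist": 0}
    - {"claw": 0, "delta_pos": [8, 3, -7], "twist": 0}
    - {"claw": 0, "delta_pos": [8, 9, -12], "twist": 0}
    - {"claw": 0, "delta_pos": [8, 15, -14], "twist": 0}
    - {"claw": 0, "delta_pos": [8, 21, -14], "twist": 0}
    - {"claw": 0, "delta_pos": [8, 26, -14], "twist": 0}
    - {"claw": 0, "delta_pos": [8, 28, -14], "twist": 0}
    - {"claw": 0, "delta_pos": [8, 28, -14], "twist": 0}

```text
clock: 28.75
tcp_pos: [0.4341, 0.2354, 0.2445]
orientation: [0.001, -0.002, 1.0, 0.0]
wrist_force: [0.2, -0.5, 0.9]
finger_gap: 0.0004
```

```bash
python3 - <<'E'
from fit import *
s=get_state();print(s['clock'],s['tcp_pos'],s['wrist_force'])
for c in('top','side'):
    im=snap(c,c+'16')
    for q in['ring_spanner','split_pin','pin_eye','grease_tin','pliers','screwdriver']:
        print(c,q,[(np.round(r['extent']).tolist(),round(r['conf'],2)) for r in spotter.spot_in(c,q)[:1]])
    for x in(-.0325,-.0165,.03):print(x,proj(c,(.5515+x,-.0457,.1055)))
    a=im[190:222,298:334].astype(int).mean(2).astype(int) if c=='top' else im[199:216,298:334].astype(int).mean(2).astype(int)
    print('\n'.join(' '.join('%3d'%x for x in r[:(20 if c=='top' else 36)]) for r in a))
E
```

```text
28.75 [0.43406972 0.23539388 0.24448489] [ 0.18727609 -0.50008418  0.85137689]
top ring_spanner [([351.0, 165.0, 387.0, 255.0], 0.86)]
top split_pin [([307.0, 190.0, 309.0, 211.0], 0.6)]
top pin_eye [([308.0, 202.0, 312.0, 210.0], 0.46)]
top grease_tin [([397.0, 160.0, 426.0, 190.0], 0.93)]
top pliers [([263.0, 257.0, 338.0, 279.0], 0.64)]
top screwdriver [([414.0, 206.0, 427.0, 265.0], 0.61)]
-0.0325 [307.8309679  212.21326409]
-0.0165 [307.70774407 205.56863929]
0.03 [307.35368157 186.47645173]
127  70  82  91 106 108 105  96  94 153 165  96 100 102 105  96  82  91 124 140
 91  79  97 107 103 102 104 100 103 146 152 105 112 108 102 104 101  83  82 113
 78  97 104 105 100 111 130 142 158 158 150 137 179 154 109 104 106 105  90  83
 99 104 104 101 124 175 202 186 153 146 147 171 187 152 121  99  98 102 100  83
103 103 103 132 150 117 150 153 179 176 179 171 137 135 145 143 101 105 105  97
104 105 106 113 117 122 159 193 196 186 191 196 174 150 164 169 115  97 101 104
105 105 105 144 179 167 186 204 199 186 194 202 194 163 156 180 149  99  98 104
104 110 126 159 170 154 196 204 199 18
[... 4139 characters left out ...]
  90 104 117 152 148 142 147 122 139 140 130 131 135 138 133 134 106  86  86 112 151 106  72  69  86  92 130 132 110 122 127
106 106  98  91  87 114 133 144 145 124 113 111 120 152 161 116 109 115 124 148 161 114  99 106 133 132  93  87  87  91  84 112 134 124 123 126
 92  90  91  93 119 144 131 114  96  88  99 118 103 115 123  92  87  89 110 148 159 115 133 155 145 106  86  92  95  93  83  97 134 134 113 122
 89  88  89  90  94 109 103  90  72  68  83 108  99  97  89  86  93  92  89 106 118 110 148 167 119  85  85  92  95  95  84  93 134 141 123 122
 90  90  91  89  77  87  92  89  84  69  74 101 141 119  99 105 140 145 102  89 114 139 165 131  89  79  86  92  94  94  82  87 132 141 134 112
```

```bash
python3 - <<'E'
from h import *
a=cv2.imread('pics/top0.png').astype(int);b=cv2.imread('pics/top16.png').astype(int)
for n,(l,t,r,d) in dict(tin=(396,158,428,192),pliers=(258,253,338,283),driver=(412,204,428,278)).items():print(n,np.abs(a-b)[t:d,l:r].mean().round(1))
print(env.hand_in())
E
```

```text
tin 3.7
pliers 20.1
driver 3.5
the job is handed in; nothing more can be done
None
```

The job is handed in at about 29 s of the 69 s allowed. The nut is tightened, the spanner is off and on the bench, and the split pin is through the slot and hole.

- **Nut:** I swung the spanner clockwise about 40° from the tail, ending with the shank at about -122.4°. With the spanner's play, that puts the slot within about 2° of the hole. A model fit to the top picture gave about +1°. The side-camera fit was poor (-8°), so I did not rely on it. The pin then went in with almost no force.
- **Spanner:** I regripped it near its centre of mass, lifted it straight off and lowered it onto the clear strip between fixture and screwdriver. The final top view shows it well clear of the fixture. I did not take a separate close look at whether it lies perfectly flat.
- **Pin:** I pressed on the eye's end with closed fingers until the force reached about 6 N, and the tip stopped moving. Both cameras show the tip out on the far side and the eye up against the crown. Both also put it 1 to 2 mm further in than predicted, which is within calibration error.
- **Other things:** The tin and screwdriver look unchanged in the pictures. The pliers area changed more (mean pixel difference 20), which I take to be the arm's shadow moving, but I did not view it. The network's box for the pliers shifted only 1 to 3 px, and nothing was driven near them.

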